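# Rack and lock the rinsed canisters on the market stall

## Task

Draw the bolt of the drying rack and push its retaining bar fully back, then set every square steel canister lying on the stall table upside down over a peg of the rack (any peg). When all of them are on, pull the bar fully forward over them and slide the bolt fully home into its keeper, so that nobody walks off with them. Leave the other goods standing where they are.

Things in the scene. Friction and masses are not known exactly. Their poses are not given: they have to be found in the camera images.
- rack: fixed wooden drying rack. Base board 494 mm (y) x 175 mm (x from -45 to +130 mm), top face 20 mm above the table; origin on the table under the middle of the row of pegs; x points to the back (away from the robot at yaw 0), y along the row of pegs. End cheeks (inner faces at y = +-217 mm, x from -28 to +128 mm) stand 121 mm high with guide lips to 137 mm; the keeper on the +y cheek reaches 166 mm.
- peg0 (a point): foot of the upright peg at the -y end of the row, on the top face of the rack's board (20 mm above the table). Peg: round, 28 mm thick, 60 mm tall, tapered over its top 10 mm; pegs are 95 mm apart. A canister seated over it has its rim on the board and its base on top, 118 mm above the table.
- peg1 (a point): foot of the upright peg at second place from the -y end, on the top face of the rack's board (20 mm above the table). Peg: round, 28 mm thick, 60 mm tall, tapered over its top 10 mm; pegs are 95 mm apart. A canister seated over it has its rim on the board and its base on top, 118 mm above the table.
- peg2 (a point): foot of the upright peg at third place from the -y end, on the top face of the rack's board (20 mm above the table). Peg: round, 28 mm thick, 60 mm tall, tapered over its top 10 mm; pegs are 95 mm apart. A canister seated over it has its rim on the board and its base on top, 118 mm above the table.
- peg3 (a point): foot of the upright peg at the +y end of the row, on the top face of the rack's board (20 mm above the table). Peg: round, 28 mm thick, 60 mm tall, tapered over its top 10 mm; pegs are 95 mm apart. A canister seated over it has its rim on the board and its base on top, 118 mm above the table.
- bar (a joint): the rack's aluminium retaining bar (26 mm wide, along the row, underside 122 mm, top 134 mm above the table); it slides along the rack's x. 0 = fully forward, right over the row of pegs; 0.075 m = fully back, pegs free. Friction about 3 N.
- bar_knob (a point): point in the upright black knob in the middle of the bar, on its axis, 160 mm above the table. Knob: 22 mm thick between 150 and 175 mm above the table, thinner neck below down to the bar at 134 mm. Moves with the bar.
- bolt (a joint): the barrel bolt riding on top of the bar's +y end; it slides along the rack's y. 0 = fully drawn, its tip clear of the keeper; 0.035 m = fully home through the keeper. Friction about 2.5 N.
- bolt_knob (a point): point in the bolt's upright dark-steel knob, on its axis, 175 mm above the table. Knob: 14 mm thick between 160 and 192 mm above the table; the staples of the bolt either side along y reach 154 mm. Moves with bolt and bar.
- keeper (a point): centre of the hole of the steel keeper on the rack's +y cheek, 144 mm above the table; the bolt lines up with it when the bar is fully forward.
- can0: lidless square steel canister (open hollow box): outside 46 x 46 mm, 98 mm long, walls 2.5 mm, base 4 mm, 120 g; two thin dark bands round it near the mouth, none near the base. Starts lying on a flat side, mouth sideways or away from the robot. Origin: its middle; z runs from the closed base (outer face at z = -49 mm) to the mouth (z = +49 mm), x and y normal to the sides. May be absent (None).
- can1: lidless square steel canister (open hollow box): outside 46 x 46 mm, 98 mm long, walls 2.5 mm, base 4 mm, 120 g; two thin dark bands round it near the mouth, none near the base. Starts lying on a flat side, mouth sideways or away from the robot. Origin: its middle; z runs from the closed base (outer face at z = -49 mm) to the mouth (z = +49 mm), x and y normal to the sides. May be absent (None).
- can2: lidless square steel canister (open hollow box): outside 46 x 46 mm, 98 mm long, walls 2.5 mm, base 4 mm, 120 g; two thin dark bands round it near the mouth, none near the base. Starts lying on a flat side, mouth sideways or away from the robot. Origin: its middle; z runs from the closed base (outer face at z = -49 mm) to the mouth (z = +49 mm), x and y normal to the sides. May be absent (None).
- can3: lidless square steel canister (open hollow box): outside 46 x 46 mm, 98 mm long, walls 2.5 mm, base 4 mm, 120 g; two thin dark bands round it near the mouth, none near the base. Starts lying on a flat side, mouth sideways or away from the robot. Origin: its middle; z runs from the closed base (outer face at z = -49 mm) to the mouth (z = +49 mm), x and y normal to the sides. May be absent (None).
- phrasebook: bystander: small blue phrase book lying flat, 70 x 100 x 16 mm, origin under its centre
- dominoes: bystander: flat wooden domino box, 85 x 50 x 22 mm, origin under its centre
- ringtoy: bystander: ring-stacking toy, 66 mm across, 87 mm tall, origin under its centre
- lens: bystander: black camera lens standing on end, 72 mm across, 86 mm tall, origin under its centre
- flask: bystander: metal drinking flask standing, 72 mm across, 228 mm tall, origin under its centre
- travelmug: bystander: steel travel mug with black lid, 82 mm across, 148 mm tall, origin under its centre

How it is judged:
On the way, in this order (a step that is already met when the one before it is completed fails the run):
1. the bolt is fully drawn (within 4 mm of its drawn end) while the bar is still forward (value of joint bolt below 0.004 m and value of joint bar below 0.012 m), for 0.2 s.
2. the bar is pushed fully back (within 5 mm of its end) (value of joint bar above 0.07 m), for 0.2 s.
3. with the bar still back, every canister is upside down over a peg, its rim flat on the board, at rest and let go (z of can0 in the frame of rack between 0.064 and 0.074 m and angle between each of can0, can1, can2, can3's own z axis and vertical above 3.03 rad and (horizontal distance between can0 and peg0 below 0.015 m or horizontal distance between can0 and peg1 below 0.015 m or horizontal distance between can0 and peg2 below 0.015 m or horizontal distance between can0 and peg3 below 0.015 m) and linear speed of each of can0, can1, can2, can3 below 0.02 m/s and contact force between the fingers and can0 below 0.2 N and z of can1 in the frame of rack between 0.064 and 0.074 m and (horizontal distance between can1 and peg0 below 0.015 m or horizontal distance between can1 and peg1 below 0.015 m or horizontal distance between can1 and peg2 below 0.015 m or horizontal distance between can1 and peg3 below 0.015 m) and contact force between the fingers and can1 below 0.2 N and z of can2 in the frame of rack between 0.064 and 0.074 m and (horizontal distance between can2 and peg0 below 0.015 m or horizontal distance between can2 and peg1 below 0.015 m or horizontal distance between can2 and peg2 below 0.015 m or horizontal distance between can2 and peg3 below 0.015 m) and contact force between the fingers and can2 below 0.2 N and z of can3 in the frame of rack between 0.064 and 0.074 m and (horizontal distance between can3 and peg0 below 0.015 m or horizontal distance between can3 and peg1 below 0.015 m or horizontal distance between can3 and peg2 below 0.015 m or horizontal distance between can3 and peg3 below 0.015 m) and contact force between the fingers and can3 below 0.2 N and value of joint bar above 0.065 m), for 0.4 s.
4. the bar is pulled fully forward over the canisters (within 4 mm of its end) with the bolt still drawn (value of joint bar below 0.004 m and value of joint bolt below 0.01 m), for 0.2 s.
5. the bolt is fully home in its keeper (within 3 mm of its end) (value of joint bolt above 0.032 m and value of joint bar below 0.005 m), for 0.2 s.
At the end, for the whole second after the job is handed in: Every canister present is upside down over a peg (upright within 6 degrees, its axis within 15 mm of the peg's, its rim on the board within 5 mm), at rest and let go; the bar is fully forward (within 5 mm) and the bolt fully home in the keeper (within 3 mm of its end) (all of step 5 and z of can0 in the frame of rack between 0.064 and 0.074 m and angle between each of can0, can1, can2, can3's own z axis and vertical above 3.03 rad and (horizontal distance between can0 and peg0 below 0.015 m or horizontal distance between can0 and peg1 below 0.015 m or horizontal distance between can0 and peg2 below 0.015 m or horizontal distance between can0 and peg3 below 0.015 m) and linear speed of each of can0, can1, can2, can3 below 0.02 m/s and contact force between the fingers and can0 below 0.2 N and z of can1 in the frame of rack between 0.064 and 0.074 m and (horizontal distance between can1 and peg0 below 0.015 m or horizontal distance between can1 and peg1 below 0.015 m or horizontal distance between can1 and peg2 below 0.015 m or horizontal distance between can1 and peg3 below 0.015 m) and contact force between the fingers and can1 below 0.2 N and z of can2 in the frame of rack between 0.064 and 0.074 m and (horizontal distance between can2 and peg0 below 0.015 m or horizontal distance between can2 and peg1 below 0.015 m or horizontal distance between can2 and peg2 below 0.015 m or horizontal distance between can2 and peg3 below 0.015 m) and contact force between the fingers and can2 below 0.2 N and z of can3 in the frame of rack between 0.064 and 0.074 m and (horizontal distance between can3 and peg0 below 0.015 m or horizontal distance between can3 and peg1 below 0.015 m or horizontal distance between can3 and peg2 below 0.015 m or horizontal distance between can3 and peg3 below 0.015 m) and contact force between the fingers and can3 below 0.2 N); the robot touches nothing.
It fails at once if the bar is forced back more than 15 mm while the bolt is still more than 12 mm out towards its keeper (value of joint bar above 0.015 m and value of joint bolt above 0.012 m).
It fails at once if another of the goods is knocked over or shoved more than 6 cm (phrase book, domino box, ring toy, lens, flask, travel mug) (angle between any of phrasebook, dominoes, ringtoy, lens, flask, travelmug's own z axis and vertical above 0.5 rad or distance of any of phrasebook, dominoes, ringtoy, lens, flask, travelmug from where it was at the start of the episode above 0.06 m).
Of can0, can1, can2, can3 only 3 to 4 are there at a start; the rules pass over those that are not, and their reading is None.
At some moment in a run one of can0, can1, can2, can3 may be knocked a few centimetres aside while the robot is not near it.
It also fails if it takes over 210 s, if anything falls off the work surface, if the arm or the gripper's body presses on something with over 40 N, if the wrist force passes 120 N, or if a joint passes its speed limit or range.

## Robot

A 6-joint arm with a two-finger parallel gripper is mounted at the origin on the work surface. World frame = base frame: x ahead of the robot, y to its left, z up, the work surface at z = 0. Lengths are in m, angles in rad, forces in N, time in s.
With the tool pointing down it reaches from about 0.425 to 0.925 m from the base axis. Payload 12.5 kg.
Tool frame: the origin (TCP) lies between the finger pads; the fingertips stand 11 mm ahead of it and the grasp point (between the pads) lies 8 mm behind it; z points along the fingers, y is the line along which they close (so a half turn about z gives the same grasp; the last joint's range is limited). The gripper opens to 85 mm and grips with 20 to 120 N. Pads are 22 mm wide; open, the fingers measure 114 mm over their backs; the gripper's body (76 mm by 85 mm) begins 54 mm behind the grasp point. The pads swing forward as they close: fully open they stand 13 mm farther back than shut.
Start: joints at [1.05, 0.491, 1.559, -0, 1.092, -0.106], TCP at [0.252, 0.572, 0.242] pointing down, gripper open.
Joint ranges: [-3.1, 3.1], [-0.84, 2.19], [0.05, 2.79], [-1.13, 4.28], [0.06, 2.93], [-2.69, 2.69]. Speed limits (rad/s): [2.22, 2.22, 2.79, 3.14, 3.14, 3.14].

## Interface

Orientations are given as a 3x3 rotation matrix whose columns are the frame's x, y, z axes.
In Python, from station import * gives the robot as it stands.
- The arm moves only by the shell command python3 -m handwheel 'ROWS' [OPENING] [FORCE]. ROWS is JSON, a list of rows, each an object with "linear": the shift along the tool's x, y, z in cm, a list of three; "turn": the turn about the tool's z in rad. In form: [{"linear": [dx, dy, dz], "turn": turn}, ...]. A call has exactly 8 rows; each row is the pose to reach, as a shift and turn from the pose commanded when the call began, along the tool's axes at that moment; what a row does not reach only later rows make up. A row lasts 1/10 s, in which the tool goes at most 50 mm and 8.59 degrees, less where a joint would pass 70% of its speed; a pose out of reach is approached as far as the arm can. A call with a gripper value outside its range is refused whole. OPENING is the finger opening in cm, from 0 to 8.54, set as the call begins (- or left out, the last holds). The fingers move at their own pace and stop on an object; FORCE is the grip in N (left out, the last holds). Time passes only in rows, so rows that repeat a pose let the fingers close, or fill a call up. It gives the time, the measured TCP pose, the force, the opening and the grip force at its end, in the units of the state.
- read_state(): the state, without advancing time (a new reading comes with each control period).
- read_camera(name): name is "scene" or "side" or "wrist"; returns a dict with "image" (480x640x3 uint8, red, green, blue), "z_map" (480x640 float32, m along the optical axis (not along the pixel's ray), 0 where there is no reading), "fx", "fy", "cx", "cy" (pixels), "R" (3x3) and "t" (3): a world point X has camera coordinates R X + t. Camera axes: x right, y down, z forward; pixel columns grow to the right and rows downward; lengths in m; the calibration is good to about 2 mm. A picture is of the moment at which its call begins.
- close_job(): hands the job in; it is judged then, once.
Trained networks look in a picture, given as the dict that the camera call returned (one of the last four; its "shot" number tells which), for a name from the list of things; names that differ only in an ending like _2 or _b are one class to them, and where a whole thing is asked for, a point or a joint stands for the part that bears it (a point fixed in the world has none). Each returns a list of dicts, best first, with "confidence" (0 to 1); they miss things now and then, are a little off and sometimes report something else, mostly with a low value. They report only what shows in the picture. A call takes as long as a camera call.
- boxes_of(picture, name): "rect" ([centre column, centre row, width, height] in pixels, round what is visible of it).
- spot_point(picture, name): "point" ([column, row] in pixels: a listed point, or the origin of a listed thing).
The state is a dict: "time": time; "joint_pos": joint angles; "qd": joint speeds; "joint_torque": joint torques, N m; "tcp_pos": TCP position; "tool_rot": TCP orientation; "contact_force": force on the tool from outside, world axes, zero at the start; "wrist_torque": the same for the moment, N m; "opening": finger opening in m; "gripper_force": force on a finger pad.
Only numpy, scipy, OpenCV 4.12 (cv2) and the standard library are available. Lean on these libraries where they do the work, as an engineer would, in place of code of your own. Each camera call takes 0.05 s, during which the arm holds its last target. There are 200 camera calls.

## Working session

There is one attempt and no reset: what is moved stays moved. The work goes in short steps, Python scripts to look and compute and a shell command to move; the robot and the scene stay as the last step left them, time stands still between calls to the robot, and variables do not carry over. Pictures are saved under pics/ and viewed, at most 14 in all, crops included, and the job is handed in when it is done.

```bash
mkdir -p pics; ls
cat > h.py <<'E'
from station import *
import numpy as np, cv2
def px2w(c,u,v,z):
    p=np.array([(u-c['cx'])/c['fx']*z,(v-c['cy'])/c['fy']*z,z]); return np.array(c['R']).T@(p-np.array(c['t']))
def onplane(c,u,v,h):
    R=np.array(c['R']);o=-R.T@np.array(c['t']);d=R.T@np.array([(u-c['cx'])/c['fx'],(v-c['cy'])/c['fy'],1.]);return o+d*(h-o[2])/d[2]
def zat(c,u,v,k=2):
    a=c['z_map'][int(v)-k:int(v)+k+1,int(u)-k:int(u)+k+1];a=a[a>0];return float(np.median(a)) if a.size else 0
def cloud(c):
    v,u=np.mgrid[0:480,0:640];z=c['z_map'];p=np.stack([(u-c['cx'])/c['fx']*z,(v-c['cy'])/c['fy']*z,z],-1)
    return (p-np.array(c['t']))@np.array(c['R'])
def proj(c,X):
    p=np.array(c['R'])@np.array(X)+np.array(c['t']);return c['fx']*p[0]/p[2]+c['cx'],c['fy']*p[1]/p[2]+c['cy']
def save(c,n): cv2.imwrite('pics/'+n,np.ascontiguousarray(c['image'][:,:,::-1]))
E
python3 - <<'E'
from h import *
np.set_printoptions(precision=3,suppress=True)
for n in ['scene','side']:
    c=read_camera(n);save(c,n+'0.png');print(n,c['fx'],np.array(c['R']).tolist(),c['t'])
    for o in ['bar_knob','bolt_knob','keeper','peg0','peg1','peg2','peg3']:
        for d in spot_point(c,o)[:1]:
            u,v=d['point'];h={'bar_knob':.16,'bolt_knob':.175,'keeper':.144}.get(o,.02);print(o,round(d['confidence'],2),np.round([u,v]),onplane(c,u,v,h),px2w(c,u,v,zat(c,u,v)))
    for d in spot_point(c,'can0')+[0]+boxes_of(c,'can0'):
        if d and 'point' in d: u,v=d['point'];print('can',round(d['confidence'],2),np.round([u,v]),onplane(c,u,v,.023))
        elif d: print(round(d['confidence'],2),np.round(d['rect']))
s=read_state();print(s['tcp_pos'],s['tool_rot'],s['time'])
E
```

```text
pics
scene 471.85693414124194 [[-0.39883775698489554, 0.9170188229423875, 0.0022185519186647563], [0.6838781440137506, 0.2990482297268017, -0.6654929304189295], [-0.6109329977530804, -0.2639064884890565, -0.7464008558340551]] [ 0.195 -0.25   1.62 ]
bar_knob 0.97 [274. 267.] [ 0.624 -0.045  0.16 ] [ 0.634 -0.04   0.173]
bolt_knob 0.51 [347. 287.] [0.622 0.14  0.175] [0.63  0.142 0.187]
keeper 0.83 [374. 302.] [0.615 0.204 0.144] [0.629 0.207 0.164]
peg0 0.96 [234. 292.] [ 0.647 -0.163  0.02 ] [ 0.648 -0.162  0.022]
peg1 0.96 [234. 292.] [ 0.647 -0.163  0.02 ] [ 0.648 -0.162  0.022]
peg2 0.96 [234. 292.] [ 0.647 -0.163  0.02 ] [ 0.648 -0.162  0.022]
peg3 0.96 [234. 292.] [ 0.647 -0.163  0.02 ] [ 0.648 -0.162  0.022]
can 0.94 [237. 224.] [ 0.426 -0.28   0.023]
can 0.91 [422. 288.] [0.434 0.292 0.023]
can 0.64 [351. 262.] [0.428 0.087 0.023]
0.8 [237. 222.  36.  21.]
0.7 [422. 286.  40.  32.]
0.66 [269. 314. 223. 136.]
0.62 [353. 263.  40.  35.]
side 488.8594651208136 [[0.8823578277333726, -0.4701682327689928, 0.019659520149947637], [-0.2309193873232943, -0.4690080996965277, -0.852471488
[... 173 characters left out ...]
knob 0.74 [254. 230.] [0.34  0.035 0.175] [0.413 0.248 0.045]
keeper 0.7 [332. 185.] [0.623 0.217 0.144] [0.611 0.196 0.155]
peg0 0.97 [423. 303.] [ 0.644 -0.169  0.02 ] [ 0.632 -0.181  0.033]
peg1 0.97 [423. 303.] [ 0.644 -0.169  0.02 ] [ 0.632 -0.181  0.033]
peg2 0.97 [423. 303.] [ 0.644 -0.169  0.02 ] [ 0.632 -0.181  0.033]
peg3 0.97 [423. 303.] [ 0.644 -0.169  0.02 ] [ 0.632 -0.181  0.033]
can 0.75 [255. 231.] [0.425 0.279 0.023]
can 0.75 [286. 268.] [0.43  0.084 0.023]
can 0.59 [358. 372.] [ 0.41  -0.28   0.023]
0.95 [286. 268.  26.  42.]
0.83 [362. 375.  61.  60.]
0.79 [255. 232.  29.  35.]
[0.252 0.572 0.242] [[-0.915  0.403  0.   ]
 [ 0.403  0.915  0.   ]
 [-0.     0.    -1.   ]] 1.0
```

View pics/scene0.png

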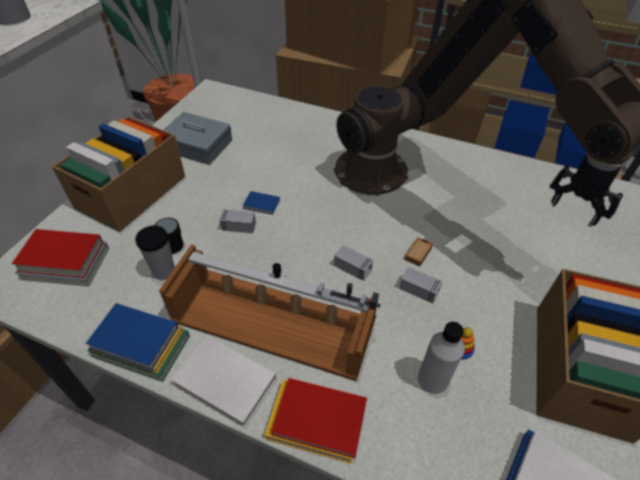

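View pics/side0.png

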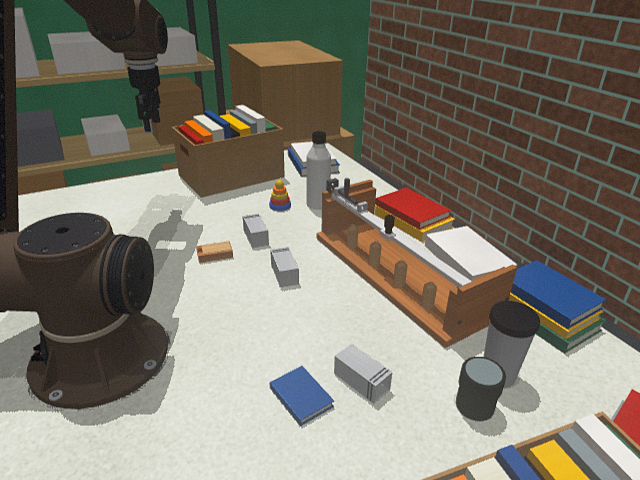

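Run:
```python
from h import *
np.set_printoptions(precision=3,suppress=True)
crops=[]
cams={n:read_camera(n) for n in ['scene','side']}
P={n:cloud(c) for n,c in cams.items()}
A={n:p.reshape(-1,3)[cams[n]['z_map'].ravel()>0] for n,p in P.items()}
for x,y in [(.42,-.28),(.43,.086),(.43,.287)]:
    for n in A:
        a=A[n];m=(np.hypot(a[:,0]-x,a[:,1]-y)<.075)&(a[:,2]>.038)&(a[:,2]<.06);q=a[m]
        r=cv2.minAreaRect((q[:,:2]*1000).astype(np.float32));w=cv2.boxPoints(r)
        print(n,m.sum(),'topz',np.median(q[:,2]),'rect',np.round(r[0],1),np.round(r[1],1),round(r[2],1))
    for n in A:
        u,v=map(int,proj(cams[n],(x,y,.03)));I=cams[n]['image'][v-33:v+33,u-40:u+40,::-1];crops.append(cv2.resize(np.ascontiguousarray(I),(260,215),interpolation=2))
cv2.imwrite('pics/crops.png',np.vstack([np.hstack(crops[0::2]),np.hstack(crops[1::2])]))
for n in A:
    a=A[n];m=(a[:,2]>.126)&(a[:,2]<.14)&(abs(a[:,0]-.63)<.08)&(abs(a[:,1]+.04)<.2);q=a[m]
    r=cv2.minAreaRect((q[:,:2]*1000).astype(np.float32));print('bar',n,m.sum(),np.median(q[:,2]),r, cv2.fitLine(q[:,:2].astype(np.float32),cv2.DIST_HUBER,0,.01,.01).ravel())
    m=(a[:,2]>.012)&(a[:,2]<.028)&(abs(a[:,0]-.68)<.15)&(abs(a[:,1])<.35);q=a[m]
    r=cv2.minAreaRect((q[:,:2]*1000).astype(np.float32));print('board',n,m.sum(),np.median(q[:,2]),r)
    for lo,hi,cx,cy,t in [(.15,.18,.624,-.045,'knob'),(.16,.2,.625,.14,'boltk')]:
        q=a[(a[:,2]>lo)&(a[:,2]<hi)&(np.hypot(a[:,0]-cx,a[:,1]-cy)<.04)];print(t,n,len(q),q.mean(0) if len(q) else '',q.min(0),q.max(0))
```

```text
scene 426 topz 0.0463215089230604 rect [ 417.  -283.8] [53.1 99.1] 17.2
side 1171 topz 0.045686973557059016 rect [ 415.6 -283.8] [50.6 99.4] 16.2
scene 511 topz 0.04587559076382885 rect [428.8  91.7] [98.4 51.5] 79.0
side 520 topz 0.04561678481865983 rect [426.8  91.2] [103.3  46.9] 79.6
scene 576 topz 0.045869387821584465 rect [430.3 282.6] [97.9 50.2] 83.5
side 367 topz 0.04568757704499474 rect [426.8 282. ] [102.8  46.8] 82.5
bar scene 1563 0.13428143388843708 ((636.9529418945312, -40.83784484863281), (37.56826400756836, 400.7120361328125), 4.610504627227783) [ 0.067 -0.998  0.644 -0.046]
board scene 9609 0.020429817733594695 ((706.745361328125, 36.90081787109375), (242.51150512695312, 626.6803588867188), 4.135993003845215)
knob scene 101 [ 0.634 -0.035  0.169] [ 0.62  -0.048  0.152] [ 0.642 -0.026  0.179]
boltk scene 69 [0.629 0.145 0.182] [0.62  0.139 0.162] [0.634 0.151 0.194]
bar side 1324 0.13364789475830982 ((634.259765625, -40.0335693359375), (36.4084358215332, 401.0263977050781), 4.628634452819824) [ 0.1   -0.995  0.635 -0.086]
board side 6056 0.01991999835057566 ((708.296875, -1.522064208984375), (250.95570373535156, 708.8721923828125), 3.805152654647827)
knob side 122 [ 0.624 -0.042  0.165] [ 0.615 -0.051  0.15 ] [ 0.636 -0.031  0.177]
boltk side 75 [0.622 0.142 0.178] [0.617 0.136 0.161] [0.631 0.151 0.193]
```

View pics/crops.png

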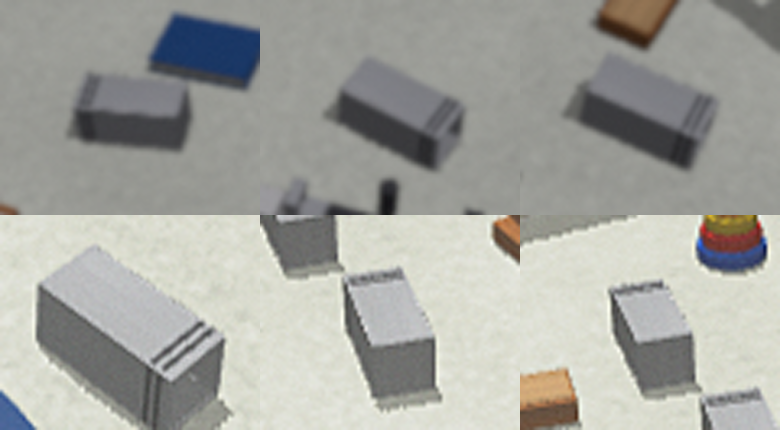

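```bash
cat > go.py <<'E'
# go.py x y z yaw(deg of tool y axis, mod 180) : prints tool-frame shift (cm) and turn
import sys
from h import *
def go(x,y,z,yaw=None):
    s=read_state();R=np.array(s['tool_rot']);d=R.T@(np.array([x,y,z])-s['tcp_pos'])*100
    cur=np.degrees(np.arctan2(R[1,1],R[0,1]));t=0
    if yaw is not None: t=-np.radians((yaw-cur+90)%180-90)
    print('lin',np.round(d,2),'turn',round(float(t),3),'tcp',np.round(s['tcp_pos'],4),'yaw',round(float(cur),1),'t',round(s['time'],1),'F',np.round(s['contact_force'],1),'op',round(s['opening'],4),'gf',round(s['gripper_force'],1),'q6',round(s['joint_pos'][5],2))
if __name__=='__main__': go(*map(float,sys.argv[1:]))
E
R='x'
python3 -m handwheel '[{"linear":[0,0,-10],"turn":0},{"linear":[-10,-6,-15],"turn":0},{"linear":[-26.8,-17.8,-17.8],"turn":0},{"linear":[-26.8,-17.8,-17.8],"turn":0},{"linear":[-26.8,-17.8,-17.8],"turn":0},{"linear":[-26.8,-17.8,-17.8],"turn":0},{"linear":[-26.8,-17.8,-17.8],"turn":0},{"linear":[-26.8,-17.8,-17.8],"turn":0}]' 8
python3 go.py .6 .03 .42 94.6
```

```text
time: 1.9
tcp_pos: [0.426, 0.2993, 0.4212]
tool_rot: [[-0.915, 0.403, 0.001], [0.403, 0.915, 0.0], [-0.0, 0.001, -1.0]]
contact_force: [0.5, 0.6, -0.8]
opening: 0.0798
gripper_force: 0.0
lin [-26.78 -17.63   0.12] turn -0.495 tcp [0.426  0.2993 0.4212] yaw 66.2 t 1.9 F [ 0.5  0.6 -0.8] op 0.0798 gf 0.0 q6 -0.67
```

```bash
python3 -m handwheel '[{"linear":[-5,-3.3,0],"turn":-0.1},{"linear":[-10,-6.6,0],"turn":-0.2},{"linear":[-15,-9.9,0],"turn":-0.3},{"linear":[-20,-13.2,0],"turn":-0.4},{"linear":[-25,-16.5,0],"turn":-0.495},{"linear":[-26.8,-17.7,0],"turn":-0.495},{"linear":[-26.8,-17.7,0],"turn":-0.495},{"linear":[-26.8,-17.7,0],"turn":-0.495}]'
cat > look.py <<'E'
from h import *
from scipy.optimize import least_squares
np.set_printoptions(precision=4,suppress=True)
c=read_camera('wrist');save(c,'w_rack.png')
a=cloud(c).reshape(-1,3)[c['z_map'].ravel()>0]
print('cam',-np.array(c['R']).T@np.array(c['t']))
for o in ['bar_knob','bolt_knob','keeper','peg0']:
    for d in spot_point(c,o)[:4]:
        u,v=d['point'];h={'bar_knob':.16,'bolt_knob':.175,'keeper':.144}.get(o,.02);print(o,round(d['confidence'],2),np.round([u,v]),onplane(c,u,v,h))
q=a[(a[:,2]>.1265)&(a[:,2]<.14)&(abs(a[:,0]-.63)<.08)&(abs(a[:,1]+.03)<.15)]
print('bar',len(q),cv2.minAreaRect((q[:,:2]*1000).astype(np.float32)))
for lo,hi,cx,cy in [(.165,.18,.624,-.045),(.185,.2,.625,.14)]:
    q=a[(a[:,2]>lo)&(a[:,2]<hi)&(np.hypot(a[:,0]-cx,a[:,1]-cy)<.04)];print(len(q),q.mean(0) if len(q) else '', cv2.minEnclosingCircle((q[:,:2]*1000).astype(np.float32)) if len(q) else '')
E
python3 look.py; python3 go.py .6 .03 .42 94.6
```

```text
time: 2.7
tcp_pos: [0.6004, 0.0289, 0.4194]
tool_rot: [[-0.997, -0.077, -0.001], [-0.077, 0.997, 0.0], [0.001, 0.0, -1.0]]
contact_force: [-1.0, 0.8, 0.3]
opening: 0.08
gripper_force: 0.0
cam [0.5229 0.0222 0.5513]
bar_knob 0.74 [261. 221.] [ 0.6282 -0.037   0.16  ]
bolt_knob 0.71 [424. 233.] [0.6244 0.1434 0.175 ]
bolt_knob 0.32 [582. 174.] [0.5483 0.2963 0.175 ]
keeper 0.93 [468. 223.] [0.6164 0.2032 0.144 ]
peg0 0.91 [182. 204.] [ 0.6491 -0.1773  0.02  ]
peg0 0.87 [310. 202.] [0.6321 0.0146 0.02  ]
peg0 0.76 [241. 205.] [ 0.6438 -0.0885  0.02  ]
peg0 0.68 [372. 204.] [0.6264 0.1074 0.02  ]
bar 4991 ((633.5560913085938, -30.17559814453125), (33.935482025146484, 302.09210205078125), 4.566055774688721)
322 [ 0.6272 -0.0362  0.1737] ((628.2891235351562, -36.97705841064453), 11.03312873840332)
152 [0.6234 0.1441 0.1909] ((624.3317260742188, 144.7147216796875), 7.399707794189453)
lin [-0.1  -0.25  0.08] turn 0.001 tcp [0.5988 0.0324 0.4208] yaw 94.7 t 3.0 F [-0.5  0.  -0.3] op 0.0797 gf 0.0 q6 -1.71
```

View pics/w_rack.png

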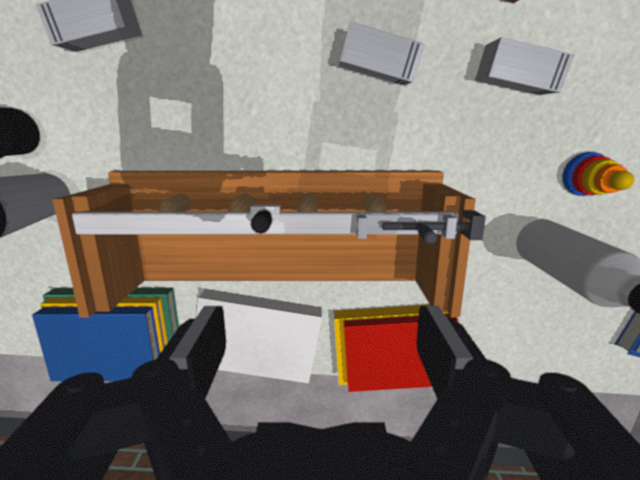

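```bash
for i in 1 2 3; do python3 go.py .6243 .1447 .174 94.6; done
```

```text
lin [-3.45 10.98 24.68] turn 0.001 tcp [0.5988 0.0324 0.4208] yaw 94.7 t 3.0 F [-0.5  0.  -0.3] op 0.0797 gf 0.0 q6 -1.71
lin [-3.45 10.98 24.68] turn 0.001 tcp [0.5988 0.0324 0.4208] yaw 94.7 t 3.0 F [-0.5  0.  -0.3] op 0.0797 gf 0.0 q6 -1.71
lin [-3.45 10.98 24.68] turn 0.001 tcp [0.5988 0.0324 0.4208] yaw 94.7 t 3.0 F [-0.5  0.  -0.3] op 0.0797 gf 0.0 q6 -1.71
```

```bash
python3 -m handwheel '[{"linear":[-3.4,11.1,5],"turn":0},{"linear":[-3.4,11.1,10],"turn":0},{"linear":[-3.4,11.1,20],"turn":0},{"linear":[-3.4,11.1,20],"turn":0},{"linear":[-3.4,11.1,20],"turn":0},{"linear":[-3.4,11.1,20],"turn":0},{"linear":[-3.4,11.1,20],"turn":0},{"linear":[-3.4,11.1,20],"turn":0}]' 4
python3 - <<'E'
from h import *
from go import go
c=read_camera('wrist')
for o in ['bolt_knob','bar_knob']:
    for d in spot_point(c,o)[:2]: print(o,d['confidence'],onplane(c,*d['point'],.175 if 'lt' in o else .16))
a=cloud(c).reshape(-1,3)[c['z_map'].ravel()>0]
q=a[(a[:,2]>.183)&(a[:,2]<.2)&(np.hypot(a[:,0]-.625,a[:,1]-.144)<.02)];print(len(q),cv2.minEnclosingCircle((q[:,:2]*1000).astype(np.float32)) if len(q) else '')
go(.6243,.1447,.174,94.6)
E
```

```text
time: 3.75
tcp_pos: [0.6252, 0.1445, 0.2234]
tool_rot: [[-0.997, -0.08, 0.004], [-0.08, 0.997, 0.001], [-0.004, 0.0, -1.0]]
contact_force: [-0.2, -0.5, -0.2]
opening: 0.04
gripper_force: 0.0
bolt_knob 0.66 [0.62661176 0.14509716 0.175     ]
bar_knob 0.59 [ 0.62898404 -0.03601196  0.16      ]
666 ((624.7366943359375, 145.12432861328125), 7.542447090148926)
lin [0.07 0.06 4.87] turn -0.0 tcp [0.6249 0.1442 0.2227] yaw 94.6 t 3.9 F [-0.6 -0.  -0.6] op 0.0399 gf 0.0 q6 -1.53
```

Knob confirmed within 1 mm. Descend, grip, draw the bolt 35 mm (tool −y).

```bash
python3 -m handwheel '[{"linear":[0,0,2],"turn":0},{"linear":[0,0,4],"turn":0},{"linear":[0,0,4.8],"turn":0},{"linear":[0,0,4.8],"turn":0},{"linear":[0,0,4.8],"turn":0},{"linear":[0,0,4.8],"turn":0},{"linear":[0,0,4.8],"turn":0},{"linear":[0,0,4.8],"turn":0}]' 4 30
python3 -m handwheel '[{"linear":[0,0,0],"turn":0},{"linear":[0,0,0],"turn":0},{"linear":[0,0,0],"turn":0},{"linear":[0,0,0],"turn":0},{"linear":[0,0,0],"turn":0},{"linear":[0,0,0],"turn":0},{"linear":[0,0,0],"turn":0},{"linear":[0,0,0],"turn":0}]' 0.8 30
python3 -m handwheel '[{"linear":[0,-1,0],"turn":0},{"linear":[0,-2,0],"turn":0},{"linear":[0,-3,0],"turn":0},{"linear":[0,-3.5,0],"turn":0},{"linear":[0,-3.6,0],"turn":0},{"linear":[0,-3.6,0],"turn":0},{"linear":[0,-3.6,0],"turn":0},{"linear":[0,-3.6,0],"turn":0}]'
```

```text
time: 4.7
tcp_pos: [0.6245, 0.1445, 0.1729]
tool_rot: [[-0.997, -0.08, 0.001], [-0.08, 0.997, 0.0], [-0.001, 0.0, -1.0]]
contact_force: [-0.1, -0.7, 0.1]
opening: 0.0399
gripper_force: 0.0
time: 5.5
tcp_pos: [0.6244, 0.1446, 0.1725]
tool_rot: [[-0.997, -0.08, 0.0], [-0.08, 0.997, 0.0], [-0.0, 0.0, -1.0]]
contact_force: [-1.6, 0.7, 5.5]
opening: 0.0128
gripper_force: 29.5
time: 6.3
tcp_pos: [0.627, 0.1107, 0.1725]
tool_rot: [[-0.997, -0.08, 0.0], [-0.08, 0.997, 0.003], [-0.0, 0.003, -1.0]]
contact_force: [-2.4, 17.2, 5.7]
opening: 0.0129
gripper_force: 30.2
```

```bash
python3 -m handwheel '[{"linear":[0,0.2,0],"turn":0},{"linear":[0,0.2,0],"turn":0},{"linear":[0,0.2,0],"turn":0},{"linear":[0,0.2,-2],"turn":0},{"linear":[0,0.2,-5],"turn":0},{"linear":[0.5,-7,-5],"turn":0},{"linear":[1,-14.6,-5],"turn":0},{"linear":[1,-14.6,-5],"turn":0}]' 4.5
python3 -m handwheel '[{"linear":[0,0,0],"turn":0},{"linear":[0,0,0],"turn":0},{"linear":[0,0,0],"turn":0},{"linear":[0,0,0],"turn":0},{"linear":[0,0,0],"turn":0},{"linear":[0,0,0],"turn":0},{"linear":[0,0,0],"turn":0},{"linear":[0,0,0],"turn":0}]'
python3 - <<'E'
from h import *
from go import go
c=read_camera('wrist');save(c,'bolt1.png')
a=cloud(c).reshape(-1,3)[c['z_map'].ravel()>0]
for p,lo in [((.627,.109),.183),((.6286,-.0367),.165)]:
    q=a[(a[:,2]>lo)&(a[:,2]<.2)&(np.hypot(a[:,0]-p[0],a[:,1]-p[1])<.02)];print(len(q),cv2.minEnclosingCircle((q[:,:2]*1000).astype(np.float32)) if len(q) else '')
go(.6286,-.0367,.163,94.6)
E
```

```text
time: 7.1
tcp_pos: [0.6287, -0.0397, 0.2224]
tool_rot: [[-0.997, -0.081, 0.0], [-0.081, 0.997, -0.0], [-0.0, -0.0, -1.0]]
contact_force: [0.4, 0.4, -0.9]
opening: 0.0451
gripper_force: 0.0
time: 7.9
tcp_pos: [0.6289, -0.0375, 0.2223]
tool_rot: [[-0.997, -0.08, 0.0], [-0.08, 0.997, 0.0], [-0.0, 0.0, -1.0]]
contact_force: [0.5, -0.4, -0.8]
opening: 0.0449
gripper_force: 0.0
836 ((626.9771728515625, 109.80650329589844), 7.531832695007324)
1268 ((628.674072265625, -36.99936294555664), 11.094863891601562)
lin [0.03 0.09 5.93] turn 0.0 tcp [ 0.629  -0.0376  0.2223] yaw 94.6 t 8.0 F [0.3 0.7 0.6] op 0.0449 gf 0.0 q6 -1.82
```

```bash
python3 -m handwheel '[{"linear":[0,0,2],"turn":0},{"linear":[0,0,4],"turn":0},{"linear":[0,0,5.9],"turn":0},{"linear":[0,0,5.9],"turn":0},{"linear":[0,0,5.9],"turn":0},{"linear":[0,0,5.9],"turn":0},{"linear":[0,0,5.9],"turn":0},{"linear":[0,0,5.9],"turn":0}]' 
python3 -m handwheel '[{"linear":[0,0,0],"turn":0},{"linear":[0,0,0],"turn":0},{"linear":[0,0,0],"turn":0},{"linear":[0,0,0],"turn":0},{"linear":[0,0,0],"turn":0},{"linear":[0,0,0],"turn":0},{"linear":[0,0,0],"turn":0},{"linear":[0,0,0],"turn":0}]' 1.6 40
python3 -m handwheel '[{"linear":[-2,0,0],"turn":0},{"linear":[-4,0,0],"turn":0},{"linear":[-6,0,0],"turn":0},{"linear":[-7.3,0,0],"turn":0},{"linear":[-7.6,0,0],"turn":0},{"linear":[-7.6,0,0],"turn":0},{"linear":[-7.6,0,0],"turn":0},{"linear":[-7.6,0,0],"turn":0}]'
```

```text
time: 8.75
tcp_pos: [0.6292, -0.0378, 0.164]
tool_rot: [[-0.997, -0.08, 0.001], [-0.08, 0.997, -0.0], [-0.001, -0.0, -1.0]]
contact_force: [-0.2, -0.5, 1.2]
opening: 0.0447
gripper_force: 0.0
time: 9.55
tcp_pos: [0.6289, -0.0364, 0.1639]
tool_rot: [[-0.997, -0.08, 0.0], [-0.08, 0.997, 0.002], [-0.0, 0.002, -1.0]]
contact_force: [-2.1, 8.4, 5.2]
opening: 0.0205
gripper_force: 39.4
time: 10.35
tcp_pos: [0.7021, -0.0307, 0.1636]
tool_rot: [[-0.997, -0.08, -0.007], [-0.08, 0.997, 0.002], [0.006, 0.002, -1.0]]
contact_force: [-17.3, 4.1, 10.6]
opening: 0.0203
gripper_force: 40.6
```

```bash
python3 -m handwheel '[{"linear":[0,0,0],"turn":0},{"linear":[0,0,0],"turn":0},{"linear":[0,0,0],"turn":0},{"linear":[0,0,-4],"turn":0},{"linear":[0,0,-9],"turn":0},{"linear":[0,0,-14],"turn":0},{"linear":[0,0,-18],"turn":0},{"linear":[0,0,-18],"turn":0}]' 5
python3 - <<'E'
from h import *
c=read_camera('wrist')
a=cloud(c).reshape(-1,3)[c['z_map'].ravel()>0]
q=a[(a[:,2]>.165)&(a[:,2]<.2)&(np.hypot(a[:,0]-.703,a[:,1]+.031)<.03)];print(len(q),cv2.minEnclosingCircle((q[:,:2]*1000).astype(np.float32)))
for d in spot_point(c,'peg0')[:4]: print(round(d['confidence'],2),onplane(c,*d['point'],.02))
q=a[(a[:,2]>.074)&(a[:,2]<.09)&(abs(a[:,0]-.64)<.04)&(abs(a[:,1]+.036)<.2)]
n,l,st,ce=cv2.connectedComponentsWithStats(cv2.dilate((lambda m:m)(np.uint8([[0]])),None)) if 0 else (0,0,0,0)
for s in (-.1425,-.0475,.0475,.1425):
    p=np.array([.6379-.0802*s,-.036+.9968*s]);k=q[np.hypot(q[:,0]-p[0],q[:,1]-p[1])<.025];print(s,p,len(k),cv2.minEnclosingCircle((k[:,:2]*1000).astype(np.float32)) if len(k) else '')
E
python3 -m handwheel '[{"linear":[5,5,0],"turn":0},{"linear":[10,10,0],"turn":0},{"linear":[15,15,0],"turn":0},{"linear":[20,20,0],"turn":0},{"linear":[22,25,0],"turn":0},{"linear":[24.5,30,0],"turn":0},{"linear":[24.5,33,0],"turn":0},{"linear":[24.5,33,0],"turn":0}]'
python3 -m handwheel '[{"linear":[0,0,0],"turn":0.15},{"linear":[0,0,0],"turn":0.3},{"linear":[0,0,0],"turn":0.45},{"linear":[0,0,0],"turn":0.6},{"linear":[0,0,0],"turn":0.75},{"linear":[0,0,0],"turn":0.9},{"linear":[0,0,0],"turn":1.05},{"linear":[0,0,0],"turn":1.2}]' 6.5
```

```text
time: 11.15
tcp_pos: [0.7059, -0.0319, 0.3501]
tool_rot: [[-0.997, -0.08, 0.01], [-0.08, 0.997, -0.001], [-0.01, -0.002, -1.0]]
contact_force: [1.2, -0.8, 1.1]
opening: 0.05
gripper_force: 0.0
488 ((699.935546875, -31.571392059326172), 11.076261520385742)
0.86 [0.63165732 0.01180592 0.02      ]
0.83 [ 0.6449526 -0.1749395  0.02     ]
0.75 [0.6244588  0.11052608 0.02      ]
0.65 [ 0.63709068 -0.08105344  0.02      ]
-0.1425 [ 0.6493285 -0.178044 ] 314 ((645.6358032226562, -177.7300567626953), 11.43350601196289)
-0.0475 [ 0.6417095 -0.083348 ] 321 ((638.5944213867188, -83.84588623046875), 11.385113716125488)
0.0475 [0.6340905 0.011348 ] 316 ((630.9212036132812, 10.793390274047852), 11.636929512023926)
0.1425 [0.6264715 0.106044 ] 324 ((624.0482177734375, 105.21382904052734), 11.600290298461914)
time: 12.05
tcp_pos: [0.4401, 0.2648, 0.3419]
tool_rot: [[-0.997, -0.08, -0.002], [-0.08, 0.997, -0.001], [0.002, -0.001, -1.0]]
contact_force: [1.3, 0.0, 0.6]
opening: 0.0501
gripper_force: 0.0
time: 12.85
tcp_pos: [0.4415, 0.2635, 0.3416]
tool_rot: [[-0.43, 0.903, -0.003], [0.903, 0.43, -0.001], [0.0, -0.003, -1.0]]
contact_force: [-0.3, 0.5, 0.2]
opening: 0.0648
gripper_force: 0.0
```

```bash
python3 -m handwheel '[{"linear":[0,0,0],"turn":0.15},{"linear":[0,0,0],"turn":0.3},{"linear":[0,0,0],"turn":0.45},{"linear":[0,0,0],"turn":0.57},{"linear":[0,0,0],"turn":0.57},{"linear":[0,0,0],"turn":0.57},{"linear":[0,0,0],"turn":0.57},{"linear":[0,0,0],"turn":0.57}]' 6.5
cat > cans.py <<'E'
from h import *
from go import go
np.set_printoptions(precision=4,suppress=True)
def obb(a,x,y,tag,lo=.041,hi=.052):
    q=a[(np.hypot(a[:,0]-x,a[:,1]-y)<.075)&(a[:,2]>lo)&(a[:,2]<hi)]
    if len(q)>50:
        r=cv2.minAreaRect((q[:,:2]*1000).astype(np.float32));print(tag,len(q),'z',np.round(np.median(q[:,2]),4),np.round(r[0],1),np.round(r[1],1),round(r[2],1))
if __name__=='__main__':
    for n in ['wrist','scene']:
        c=read_camera(n);a=cloud(c).reshape(-1,3)[c['z_map'].ravel()>0]
        if n=='wrist': save(c,'wc.png')
        for x,y,t in [(.416,-.284,'A'),(.428,.0915,'B'),(.4285,.282,'C')]: obb(a,x,y,n+t)
    q=a[(a[:,2]>.15)&(a[:,2]<.18)&(np.hypot(a[:,0]-.703,a[:,1]+.031)<.035)];print('knob scene',len(q),q.mean(0),q.min(0),q.max(0))
    go(.4247,.2485,.2,-7)
E
python3 cans.py
```

```text
time: 13.65
tcp_pos: [0.4417, 0.2636, 0.3431]
tool_rot: [[0.117, 0.993, -0.0], [0.993, -0.117, -0.0], [-0.0, -0.0, -1.0]]
contact_force: [-1.1, 0.5, -1.9]
opening: 0.0651
gripper_force: 0.0
wristB 2202 z 0.0459 [427.5  92.6] [99.3 46.8] 79.9
wristC 3204 z 0.0461 [427.4 284.3] [97.3 46. ] 83.0
sceneA 407 z 0.0465 [ 417.7 -284.2] [ 51.2 100.7] 16.5
sceneB 486 z 0.0461 [429.2  90.4] [99.5 50.3] 80.2
sceneC 552 z 0.0459 [430.1 282.8] [98.2 51.4] 82.8
knob scene 111 [ 0.7048 -0.0293  0.168 ] [ 0.6931 -0.0406  0.1502] [ 0.7123 -0.0206  0.1796]
lin [-1.71 -1.51 14.32] turn 0.004 tcp [0.4417 0.2636 0.3432] yaw -6.8 t 13.8 F [-0.6 -0.1  0.5] op 0.0652 gf 0.0 q6 0.53
```

```bash
python3 -m handwheel '[{"linear":[-1.8,-1.55,5],"turn":0},{"linear":[-1.8,-1.55,10],"turn":0},{"linear":[-1.8,-1.55,15],"turn":0},{"linear":[-1.8,-1.55,20],"turn":0},{"linear":[-1.8,-1.55,25],"turn":0},{"linear":[-1.8,-1.55,25],"turn":0},{"linear":[-1.8,-1.55,25],"turn":0},{"linear":[-1.8,-1.55,25],"turn":0}]' 6.5 20
python3 - <<'E'
from h import *
from go import go
for n in ['scene','side']:
    c=read_camera(n)
    for o in ['dominoes','phrasebook','ringtoy','flask']:
        for d in spot_point(c,o)[:1]: print(n,o,round(d['confidence'],2),onplane(c,*d['point'],0).round(3))
go(.4241,.2478,.018,-7)
E
```

```text
time: 14.55
tcp_pos: [0.4253, 0.2481, 0.0954]
tool_rot: [[0.118, 0.993, 0.003], [0.993, -0.118, 0.001], [0.002, 0.003, -1.0]]
contact_force: [-0.7, -0.7, -0.0]
opening: 0.0649
gripper_force: 0.0
scene dominoes 0.46 [0.296 0.253 0.   ]
scene phrasebook 0.62 [ 0.3   -0.269  0.   ]
scene ringtoy 0.88 [0.554 0.417 0.   ]
scene flask 0.98 [0.67  0.378 0.   ]
side dominoes 0.97 [0.296 0.251 0.   ]
side phrasebook 0.93 [ 0.304 -0.265  0.   ]
side ringtoy 0.67 [0.567 0.442 0.   ]
side flask 0.93 [0.656 0.367 0.   ]
lin [ 0.01 -0.03  7.56] turn 0.003 tcp [0.4243 0.2477 0.0936] yaw -6.8 t 15.1 F [-0.2 -0.1  0.8] op 0.0648 gf 0.0 q6 0.51
```

```bash
python3 -m handwheel '[{"linear":[0,0,3],"turn":0},{"linear":[0,0,6],"turn":0},{"linear":[0,0,7.5],"turn":0},{"linear":[0,0,7.5],"turn":0},{"linear":[0,0,7.5],"turn":0},{"linear":[0,0,7.5],"turn":0},{"linear":[0,0,7.5],"turn":0},{"linear":[0,0,7.5],"turn":0}]' 
python3 -m handwheel '[{"linear":[0,0,0],"turn":0},{"linear":[0,0,0],"turn":0},{"linear":[0,0,0],"turn":0},{"linear":[0,0,0],"turn":0},{"linear":[0,0,0],"turn":0},{"linear":[0,0,0],"turn":0},{"linear":[0,0,0],"turn":0},{"linear":[0,0,0],"turn":0}]' 4.2 20
python3 -m handwheel '[{"linear":[0.3,0,-0.7],"turn":0},{"linear":[0.6,0,-1.4],"turn":0},{"linear":[1,0,-2.1],"turn":0},{"linear":[1.4,0,-2.7],"turn":0},{"linear":[1.9,0,-3.3],"turn":0},{"linear":[2.4,0,-3.9],"turn":0},{"linear":[3.0,0,-4.4],"turn":0},{"linear":[3.7,0,-4.85],"turn":0}]'
python3 - <<'E'
from h import *
c=read_camera('side');save(c,'s1.png');u,v=map(int,proj(c,(.43,.28,.05)));I=cv2.resize(np.ascontiguousarray(c['image'][v-75:v+75,u-100:u+100,::-1]),(800,600),interpolation=2);cv2.imwrite('pics/s1c.png',I)
E
```

```text
time: 15.85
tcp_pos: [0.4245, 0.2478, 0.019]
tool_rot: [[0.119, 0.993, 0.001], [0.993, -0.119, 0.001], [0.001, 0.001, -1.0]]
contact_force: [0.0, -0.7, 0.0]
opening: 0.065
gripper_force: 0.0
time: 16.65
tcp_pos: [0.4243, 0.2477, 0.0187]
tool_rot: [[0.118, 0.993, 0.001], [0.993, -0.118, 0.0], [0.0, 0.0, -1.0]]
contact_force: [-0.2, -0.7, 6.3]
opening: 0.0456
gripper_force: 20.1
time: 17.45
tcp_pos: [0.4287, 0.2849, 0.0673]
tool_rot: [[0.119, 0.993, 0.0], [0.993, -0.119, 0.0], [0.0, 0.0, -1.0]]
contact_force: [0.4, 0.5, -1.3]
opening: 0.0457
gripper_force: 21.1
```

View pics/s1c.png

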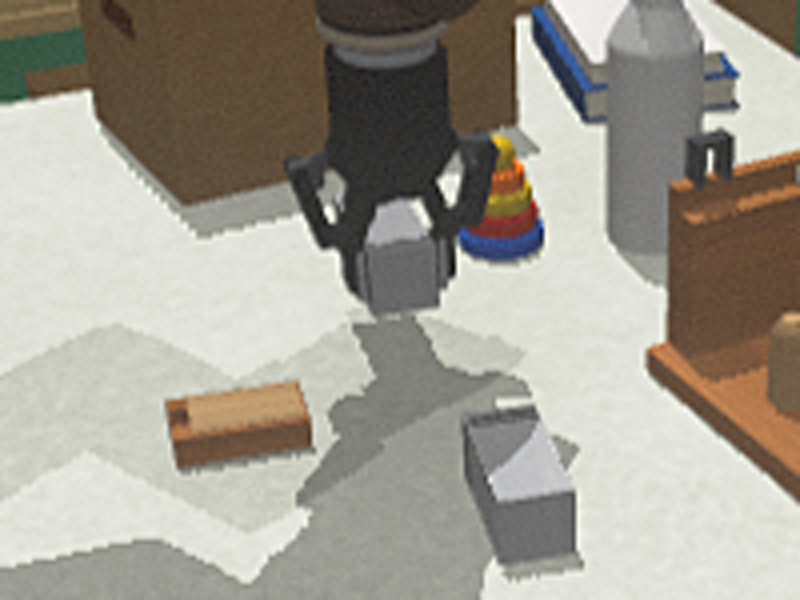

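```bash
python3 -m handwheel '[{"linear":[0,0,-5],"turn":0},{"linear":[-4,1.6,-5],"turn":0},{"linear":[-8,3.2,-5],"turn":0},{"linear":[-12,4.8,-5],"turn":0},{"linear":[-16,6.4,-5],"turn":0},{"linear":[-20,8,-5],"turn":0},{"linear":[-22.8,9,-5],"turn":0},{"linear":[-22.8,9,-5],"turn":0}]'
python3 -m handwheel '[{"linear":[0,0,0],"turn":0.14},{"linear":[0,0,0],"turn":0.28},{"linear":[0,0,0],"turn":0.42},{"linear":[0,0,0],"turn":0.56},{"linear":[0,0,0],"turn":0.7},{"linear":[0,0,0],"turn":0.84},{"linear":[0,0,0],"turn":0.98},{"linear":[0,0,0],"turn":1.12}]'
python3 -m handwheel '[{"linear":[0,0,0],"turn":0.14},{"linear":[0,0,0],"turn":0.25},{"linear":[0,0,0],"turn":0.25},{"linear":[0,0,0],"turn":0.25},{"linear":[0,0,0],"turn":0.25},{"linear":[0,0,0],"turn":0.25},{"linear":[0,0,0],"turn":0.25},{"linear":[0,0,0],"turn":0.25}]'
python3 - <<'E'
from h import *
from go import go
np.set_printoptions(precision=4,suppress=True)
go(.4908,.0475,.0225,-85.4)
c=read_camera('wrist');save(c,'w2.png')
a=cloud(c).reshape(-1,3)[c['z_map'].ravel()>0]
for s in (-.1425,-.0475,.0475,.1425):
    p=np.array([.6379-.0802*s,-.036+.9968*s]);k=a[(a[:,2]>.074)&(a[:,2]<.09)&(np.hypot(a[:,0]-p[0],a[:,1]-p[1])<.022)];print(s,p,len(k),cv2.minEnclosingCircle((k[:,:2]*1000).astype(np.float32)) if len(k) else '')
q=a[(a[:,2]>.165)&(a[:,2]<.2)&(np.hypot(a[:,0]-.703,a[:,1]+.031)<.03)];print(len(q),cv2.minEnclosingCircle((q[:,:2]*1000).astype(np.float32)) if len(q) else '')
q=a[(a[:,2]>.014)&(a[:,2]<.026)&(abs(a[:,1]-.055)<.06)&(a[:,0]>.56)&(a[:,0]<.63)]
if len(q):
  for y in (.0,.03,.055,.08,.11):
    k=q[abs(q[:,1]-y)<.006];print('board front',y,len(k),np.percentile(k[:,0],1) if len(k) else '')
E
```

```text
time: 18.3
tcp_pos: [0.4918, 0.0445, 0.1167]
tool_rot: [[0.122, 0.992, 0.0], [0.992, -0.122, -0.0], [-0.0, 0.0, -1.0]]
contact_force: [-0.1, 0.2, -1.7]
opening: 0.046
gripper_force: 21.9
time: 19.1
tcp_pos: [0.4907, 0.0481, 0.1167]
tool_rot: [[0.947, 0.321, -0.0], [0.321, -0.947, 0.0], [-0.0, -0.0, -1.0]]
contact_force: [-0.9, 0.1, -1.1]
opening: 0.0458
gripper_force: 22.0
time: 19.9
tcp_pos: [0.491, 0.0473, 0.1168]
tool_rot: [[0.997, 0.082, 0.0], [0.082, -0.997, 0.0], [0.0, -0.0, -1.0]]
contact_force: [0.6, -0.3, -1.1]
opening: 0.0454
gripper_force: 21.9
lin [-0.01 -0.02  9.43] turn 0.002 tcp [0.491  0.0473 0.1168] yaw -85.3 t 19.9 F [ 0.6 -0.3 -1.1] op 0.0454 gf 21.9 q6 1.45
-0.1425 [ 0.6493 -0.178 ] 0 
-0.0475 [ 0.6417 -0.0833] 2 ((630.8839111328125, -73.83378601074219), 1.2623834609985352)
0.0475 [0.6341 0.0113] 198 ((623.4049682617188, 11.14443588256836), 8.529374122619629)
0.1425 [0.6265 0.106 ] 154 ((616.1286010742188, 105.0113525390625), 7.160978317260742)
0 
board front 0.0 1303 0.587868800933218
board front 0.03 1702 0.5884846505809533
board front 0.055 1792 0.5863619768057047
board front 0.08 1900 0.5839029247809232
board front 0.11 1193 0.5792058721847364
```

View pics/w2.png

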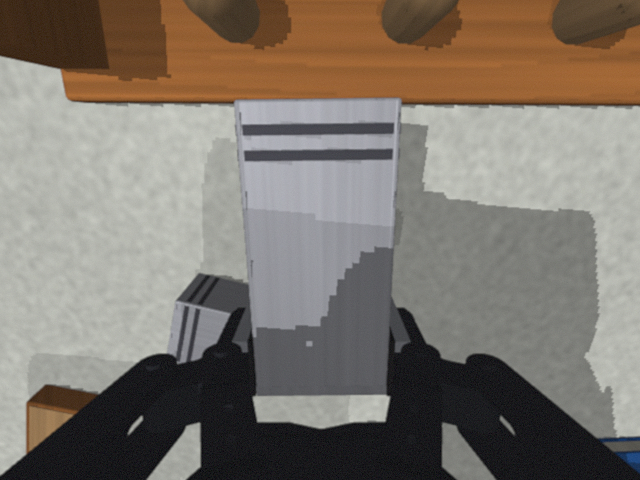

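```bash
python3 -m handwheel '[{"linear":[0,0,3],"turn":0},{"linear":[0,0,6],"turn":0},{"linear":[0,0,8.5],"turn":0},{"linear":[0,0,9.4],"turn":0},{"linear":[0,0,9.4],"turn":0},{"linear":[0,0,9.4],"turn":0},{"linear":[0.4,0,9.4],"turn":0},{"linear":[0.8,0,9.4],"turn":0}]'
python3 -m handwheel '[{"linear":[0.1,0,0],"turn":0},{"linear":[0.2,0,0],"turn":0},{"linear":[0.3,0,0],"turn":0},{"linear":[0.3,0,0],"turn":0},{"linear":[0.3,0,0],"turn":0},{"linear":[0.3,0,0],"turn":0},{"linear":[0.3,0,0],"turn":0},{"linear":[0.3,0,0],"turn":0}]'
```

```text
time: 20.75
tcp_pos: [0.4972, 0.0482, 0.0235]
tool_rot: [[0.997, 0.082, -0.004], [0.082, -0.997, 0.0], [-0.004, -0.001, -1.0]]
contact_force: [-21.2, 5.6, 8.9]
opening: 0.0462
gripper_force: 19.4
time: 21.55
tcp_pos: [0.4974, 0.0487, 0.0231]
tool_rot: [[0.997, 0.082, -0.01], [0.082, -0.997, 0.0], [-0.01, -0.001, -1.0]]
contact_force: [-21.9, 2.0, 8.6]
opening: 0.0457
gripper_force: 19.9
```

```bash
python3 -m handwheel '[{"linear":[0.1,0,-0.7],"turn":0},{"linear":[0.2,0,-1.4],"turn":0},{"linear":[0.4,0,-2.1],"turn":0},{"linear":[0.7,0,-2.8],"turn":0},{"linear":[1.0,0,-3.4],"turn":0},{"linear":[1.4,0,-4.0],"turn":0},{"linear":[1.9,0,-4.6],"turn":0},{"linear":[2.4,0,-5.1],"turn":0}]'
python3 - <<'E'
from h import *
c=read_camera('wrist');save(c,'w3.png')
E
```

```text
time: 22.35
tcp_pos: [0.5265, 0.0502, 0.0744]
tool_rot: [[0.997, 0.082, 0.001], [0.082, -0.997, 0.0], [0.001, 0.0, -1.0]]
contact_force: [-2.7, 0.1, -3.1]
opening: 0.0458
gripper_force: 20.9
```

View pics/w3.png

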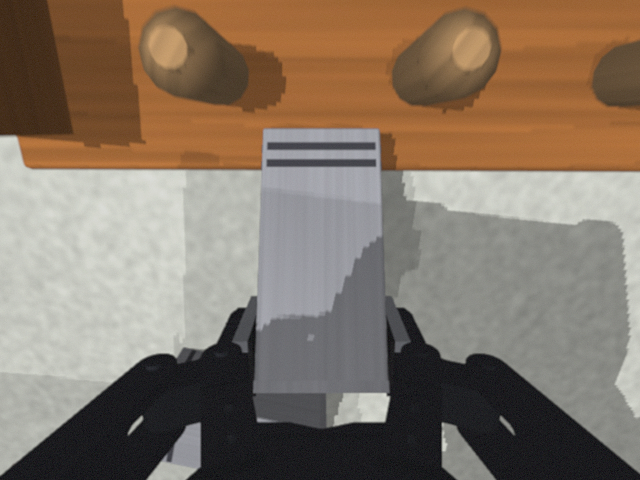

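```bash
cat > tilt.py <<'E'
from h import *
def tilt():
    c=read_camera('wrist');s=read_state();R=np.array(s['tool_rot']);p=np.array(s['tcp_pos'])
    v,u=np.mgrid[0:480,0:640];m=(c['z_map']>0)&(v>125)&(v<385)&(abs(u-320)<45)
    q=(cloud(c)[m]-p)@R   # tool frame
    best=None
    rng=np.random.default_rng(0);X=np.c_[q[:,0],-q[:,2]]
    for _ in range(200):
        i,j=rng.integers(len(X),size=2);d=X[j]-X[i];L=np.hypot(*d)
        if L<.02: continue
        n=np.array([-d[1],d[0]])/L;k=abs((X-X[i])@n)<.002
        if best is None or k.sum()>best.sum(): best=k
    Y=X[best];f=cv2.fitLine(Y.astype(np.float32),cv2.DIST_L2,0,.01,.01).ravel()
    if f[0]<0: f[:2]*=-1
    t=(Y-f[2:])@f[:2];e=[f[2:]+f[:2]*k for k in np.percentile(t,[.5,99.5])]
    print('tilt down deg',round(-np.degrees(np.arctan2(f[1],f[0])),1),'n',best.sum(),'of',len(X),'ends rel tcp mm (fwd,up)',np.round(np.array(e)*1000,1).tolist(),'t',s['time'],'tcp',np.round(p,4),'F',np.round(s['contact_force'],1))
if __name__=='__main__': tilt()
E
python3 tilt.py
```

```text
tilt down deg 30.5 n 22584 of 22970 ends rel tcp mm (fwd,up) [[-3.4, 31.1], [77.9, -16.8]] t 22.45 tcp [0.5271 0.0502 0.0746] F [-1.2  0.1  0.5]
```

```bash
python3 -m handwheel '[{"linear":[0.7,0,-0.3],"turn":0},{"linear":[1.3,0,-0.7],"turn":0},{"linear":[2.0,0,-1.1],"turn":0},{"linear":[2.7,0,-1.45],"turn":0},{"linear":[3.4,0,-1.65],"turn":0},{"linear":[4.1,0,-1.85],"turn":0},{"linear":[4.8,0,-2.0],"turn":0},{"linear":[5.5,0,-2.1],"turn":0}]'
python3 tilt.py
```

```text
time: 23.25
tcp_pos: [0.5819, 0.0547, 0.095]
tool_rot: [[0.997, 0.082, 0.002], [0.082, -0.997, 0.0], [0.002, 0.0, -1.0]]
contact_force: [-0.0, 0.1, -0.9]
opening: 0.046
gripper_force: 21.2
tilt down deg 61.4 n 17569 of 22960 ends rel tcp mm (fwd,up) [[0.3, 33.9], [60.4, -76.5]] t 23.3 tcp [0.583  0.0547 0.0952] F [ 0.2 -0.  -0.2]
```

```bash
python3 -m handwheel '[{"linear":[0.5,0,0.1],"turn":0},{"linear":[1.0,0,0.1],"turn":0},{"linear":[1.5,0,0.1],"turn":0},{"linear":[2.0,0,0.1],"turn":0},{"linear":[2.6,0,0.1],"turn":0},{"linear":[3.2,0,0.1],"turn":0},{"linear":[3.8,0,0.2],"turn":0},{"linear":[4.4,0,0.3],"turn":0}]'
python3 tilt.py; cp pics/w3.png /dev/null
python3 - <<'E'
from h import *
c=read_camera('side');save(c,'s4.png');u,v=map(int,proj(c,(.62,.06,.07)));I=cv2.resize(np.ascontiguousarray(c['image'][v-75:v+75,u-100:u+100,::-1]),(800,600),interpolation=2);cv2.imwrite('pics/s4c.png',I)
E
```

```text
time: 24.1
tcp_pos: [0.6253, 0.0583, 0.092]
tool_rot: [[0.997, 0.082, 0.001], [0.082, -0.997, 0.0], [0.001, -0.0, -1.0]]
contact_force: [-3.4, 0.4, 3.4]
opening: 0.046
gripper_force: 22.3
tilt down deg 76.4 n 13742 of 22948 ends rel tcp mm (fwd,up) [[5.0, 34.8], [31.0, -72.5]] t 24.15 tcp [0.626  0.0584 0.0918] F [-1.   0.8  5.4]
```

View pics/s4c.png

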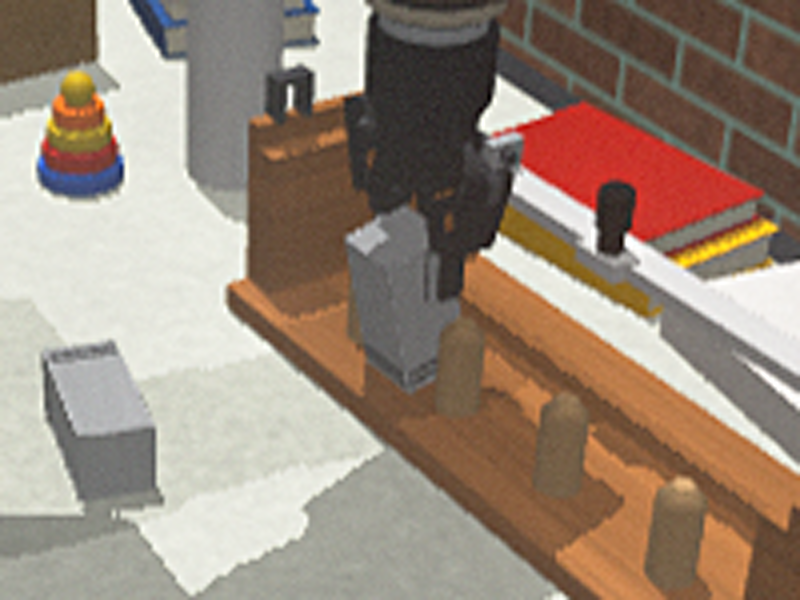

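```bash
python3 -m handwheel '[{"linear":[0.4,0,0.1],"turn":0},{"linear":[0.8,0,0.2],"turn":0},{"linear":[1.0,0,0.4],"turn":0},{"linear":[1.1,0,0.5],"turn":0},{"linear":[1.1,0,0.5],"turn":0},{"linear":[1.1,0,0.5],"turn":0},{"linear":[1.1,0,0.5],"turn":0},{"linear":[1.1,0,0.5],"turn":0}]'
python3 tilt.py
python3 -m handwheel '[{"linear":[0,0,0],"turn":0},{"linear":[0,0,0],"turn":0},{"linear":[0,0,0],"turn":0},{"linear":[0,0,0],"turn":0},{"linear":[0,0,0],"turn":0},{"linear":[0,0,0],"turn":0},{"linear":[0,0,0],"turn":0},{"linear":[0,0,0],"turn":0}]' 5.2
python3 - <<'E'
from h import *
c=read_camera('wrist');save(c,'w5.png');a=cloud(c).reshape(-1,3)[c['z_map'].ravel()>0]
s=read_state()['tcp_pos']
q=a[(a[:,2]>.1)&(a[:,2]<.135)&(np.hypot(a[:,0]-s[0],a[:,1]-s[1])<.05)]
h=np.histogram(q[:,2],bins=np.arange(.1,.136,.002));print(h[0])
q=q[(q[:,2]>.112)&(q[:,2]<.122)];print(s,cv2.minAreaRect((q[:,:2]*1000).astype(np.float32)))
E
```

```text
time: 25.0
tcp_pos: [0.637, 0.0592, 0.088]
tool_rot: [[0.997, 0.082, 0.004], [0.082, -0.997, 0.0], [0.004, 0.0, -1.0]]
contact_force: [2.4, 0.6, 10.1]
opening: 0.0456
gripper_force: 23.4
tilt down deg 84.5 n 11615 of 22978 ends rel tcp mm (fwd,up) [[8.4, 34.7], [18.3, -68.6]] t 25.05 tcp [0.637  0.0592 0.088 ] F [ 1.8  0.8 10.7]
time: 25.85
tcp_pos: [0.6354, 0.0592, 0.0868]
tool_rot: [[0.997, 0.082, -0.0], [0.082, -0.997, 0.0], [0.0, -0.0, -1.0]]
contact_force: [0.2, 0.8, -0.8]
opening: 0.052
gripper_force: 0.0
[  483   514   556   695   730   720   702   724  4929 10362   234   423
   564   684   706   983  2363]
[0.63548714 0.05915525 0.08683223] ((634.5567016601562, 58.92684555053711), (43.84638595581055, 91.51570129394531), 4.3445940017700195)
```

```bash
cat > pegs.py <<'E'
from h import *
def pegs():
    c=read_camera('wrist');a=cloud(c).reshape(-1,3)[c['z_map'].ravel()>0];s=read_state()['tcp_pos'];print('tcp',s)
    for i,t in enumerate((-.1425,-.0475,.0475,.1425)):
        p=np.array([.6379-.0802*t,-.036+.9968*t]);k=a[(a[:,2]>.076)&(a[:,2]<.085)&(np.hypot(a[:,0]-p[0],a[:,1]-p[1])<.022)]
        print('peg',i,p.round(4),len(k),[np.round(x,1) for x in cv2.minEnclosingCircle((k[:,:2]*1000).astype(np.float32))] if len(k) else '')
    q=a[(a[:,2]>.1155)&(a[:,2]<.1205)&(abs(a[:,1]-s[1])<.018)&(abs(a[:,0]-s[0])<.045)]
    if len(q): print('can top',len(q),np.percentile(q,[1,99],axis=0).round(4).tolist())
    q=a[(a[:,2]>.165)&(a[:,2]<.2)&(np.hypot(a[:,0]-.703,a[:,1]+.031)<.03)];print('knob',len(q),cv2.minEnclosingCircle((q[:,:2]*1000).astype(np.float32)) if len(q) else '')
if __name__=='__main__': pegs()
E
python3 pegs.py
python3 -m handwheel '[{"linear":[0,0,0],"turn":0},{"linear":[0,0,0],"turn":0},{"linear":[0,0,0],"turn":0},{"linear":[0,0,0],"turn":0},{"linear":[0,0,0],"turn":0},{"linear":[0,0,-3],"turn":0},{"linear":[0,0,-7.5],"turn":0},{"linear":[0,0,-7.5],"turn":0}]' 4.2 30
python3 -m handwheel '[{"linear":[0,4,0],"turn":0},{"linear":[0,8,0],"turn":0},{"linear":[0,12,0],"turn":0},{"linear":[0,16,0],"turn":0},{"linear":[0,20,0],"turn":0},{"linear":[0,23.75,0],"turn":0},{"linear":[0,23.75,0],"turn":0},{"linear":[0,23.75,0],"turn":0}]'
python3 pegs.py
```

```text
tcp [0.63545903 0.0591572  0.08679175]
peg 0 [ 0.6493 -0.178 ] 0 
peg 1 [ 0.6417 -0.0833] 736 [array([640.3, -81.2]), np.float64(9.6)]
peg 2 [0.6341 0.0113] 524 [array([635.4,   9.6]), np.float64(8.9)]
peg 3 [0.6265 0.106 ] 594 [array([627.8, 107.5]), np.float64(9.4)]
can top 11361 [[0.6153, 0.0415, 0.1162], [0.6566, 0.0768, 0.1195]]
knob 0 
time: 26.75
tcp_pos: [0.6374, 0.0592, 0.167]
tool_rot: [[0.997, 0.082, 0.008], [0.082, -0.997, 0.0], [0.008, 0.001, -1.0]]
contact_force: [1.6, -0.1, -0.9]
opening: 0.0455
gripper_force: 31.5
time: 27.55
tcp_pos: [0.6544, -0.178, 0.1609]
tool_rot: [[0.997, 0.08, -0.001], [0.08, -0.997, 0.001], [-0.001, -0.001, -1.0]]
contact_force: [-0.3, 0.6, -1.3]
opening: 0.0457
gripper_force: 31.6
tcp [ 0.65447589 -0.17709994  0.16107867]
peg 0 [ 0.6493 -0.178 ] 0 
peg 1 [ 0.6417 -0.0833] 608 [array([639.7, -83.9]), np.float64(10.0)]
peg 2 [0.6341 0.0113] 626 [array([632.9,   9.6]), np.float64(10.0)]
peg 3 [0.6265 0.106 ] 0 
can top 223 [[0.6727, -0.195, 0.1155], [0.6759, -0.1595, 0.1205]]
knob 0
```

```bash
python3 -m handwheel '[{"linear":[-0.55,0,0],"turn":0},{"linear":[-0.55,0,0],"turn":0},{"linear":[-0.55,0,1],"turn":0},{"linear":[-0.55,0,3],"turn":0},{"linear":[-0.55,0,5],"turn":0},{"linear":[-0.55,0,6.5],"turn":0},{"linear":[-0.55,0,7.3],"turn":0},{"linear":[-0.55,0,7.3],"turn":0}]'
python3 -m handwheel '[{"linear":[0,0,0],"turn":0},{"linear":[0,0,0.1],"turn":0},{"linear":[0,0,0.1],"turn":0},{"linear":[0,0,0.1],"turn":0},{"linear":[0,0,0.1],"turn":0},{"linear":[0,0,0.1],"turn":0},{"linear":[0,0,0.1],"turn":0},{"linear":[0,0,0.1],"turn":0}]'
```

```text
time: 28.4
tcp_pos: [0.6493, -0.1778, 0.088]
tool_rot: [[0.997, 0.082, -0.001], [0.082, -0.997, 0.0], [-0.001, -0.0, -1.0]]
contact_force: [0.3, -0.5, -1.0]
opening: 0.0458
gripper_force: 31.5
time: 29.2
tcp_pos: [0.6494, -0.178, 0.0878]
tool_rot: [[0.997, 0.082, 0.0], [0.082, -0.997, 0.0], [0.0, -0.0, -1.0]]
contact_force: [-0.0, 0.2, -1.7]
opening: 0.0458
gripper_force: 31.5
```

```bash
python3 -m handwheel '[{"linear":[0,0,0],"turn":0},{"linear":[0,0,0],"turn":0},{"linear":[0,0,0],"turn":0},{"linear":[0,0,0],"turn":0},{"linear":[0,0,-2],"turn":0},{"linear":[0,0,-6],"turn":0},{"linear":[0,0,-11],"turn":0},{"linear":[0,0,-16],"turn":0}]' 5.6
python3 -m handwheel '[{"linear":[-5,1,0],"turn":0},{"linear":[-10,2,0],"turn":0},{"linear":[-15,3,0],"turn":0},{"linear":[-20,4,0],"turn":0},{"linear":[-24.8,5.1,0],"turn":0},{"linear":[-24.8,5.1,0],"turn":0},{"linear":[-24.8,5.1,0],"turn":0},{"linear":[-24.8,5.1,0],"turn":0}]' 6.5
python3 -m handwheel '[{"linear":[0,0,0],"turn":0.14},{"linear":[0,0,0],"turn":0.28},{"linear":[0,0,0],"turn":0.42},{"linear":[0,0,0],"turn":0.56},{"linear":[0,0,0],"turn":0.7},{"linear":[0,0,0],"turn":0.84},{"linear":[0,0,0],"turn":0.98},{"linear":[0,0,0],"turn":1.12}]'
python3 -m handwheel '[{"linear":[0,0,0],"turn":0.14},{"linear":[0,0,0],"turn":0.24},{"linear":[0,0,0],"turn":0.24},{"linear":[0,0,0],"turn":0.24},{"linear":[0,0,0],"turn":0.24},{"linear":[0,0,0],"turn":0.24},{"linear":[0,0,0],"turn":0.24},{"linear":[0,0,0],"turn":0.24}]' 6.5 20
cat > chk.py <<'E'
from h import *
from cans import obb
from go import go
import sys
for n in ['wrist','scene','side']:
    c=read_camera(n);a=cloud(c).reshape(-1,3)[c['z_map'].ravel()>0]
    for x,y,t in [(.416,-.284,'A'),(.428,.0915,'B')]: obb(a,x,y,n+t)
    if n!='wrist':
      for i,s in enumerate((-.1425,-.0475,.0475,.1425)):
        p=np.array([.638-.0802*s,-.036+.9968*s]);k=a[(a[:,2]>.112)&(a[:,2]<.125)&(np.hypot(a[:,0]-p[0],a[:,1]-p[1])<.04)]
        if len(k)>40: print(n,'seated',i,p,len(k),'z',np.median(k[:,2]).round(4),cv2.minAreaRect((k[:,:2]*1000).astype(np.float32)))
go(*map(float,sys.argv[1:]))
E
python3 chk.py .4062 -.2495 .018 -163.3
```

```text
time: 30.0
tcp_pos: [0.6491, -0.1779, 0.2493]
tool_rot: [[0.997, 0.082, -0.001], [0.082, -0.997, 0.0], [-0.001, -0.0, -1.0]]
contact_force: [0.7, -0.5, 0.1]
opening: 0.0562
gripper_force: 0.0
time: 30.8
tcp_pos: [0.4072, -0.2492, 0.248]
tool_rot: [[0.997, 0.082, 0.001], [0.082, -0.997, -0.0], [0.001, 0.0, -1.0]]
contact_force: [-0.8, -0.3, 0.3]
opening: 0.0649
gripper_force: 0.0
time: 31.6
tcp_pos: [0.4077, -0.2486, 0.2474]
tool_rot: [[0.504, -0.864, -0.0], [-0.864, -0.504, 0.0], [-0.0, -0.0, -1.0]]
contact_force: [0.6, -0.1, -1.5]
opening: 0.0652
gripper_force: 0.0
time: 32.4
tcp_pos: [0.4064, -0.2491, 0.2478]
tool_rot: [[0.289, -0.957, 0.0], [-0.957, -0.289, 0.0], [-0.0, -0.0, -1.0]]
contact_force: [-0.3, -0.7, -0.2]
opening: 0.0651
gripper_force: 0.0
wristA 5376 z 0.0462 [ 415.7 -282.9] [46.6 98.1] 16.8
sceneA 401 z 0.0464 [ 417.1 -283.3] [55.3 99.5] 16.2
sceneB 479 z 0.0461 [429.3  91.1] [99.2 49.2] 79.6
scene seated 0 [ 0.6494 -0.178 ] 303 z 0.1185 ((647.1216430664062, -179.14938354492188), (49.81661605834961, 47.353370666503906), 5.233471393585205)
sideA 1115 z 0.0457 [ 415.3 -283.5] [ 49.  100.9] 16.7
sideB 478 z 0.0458 [427.1  90.5] [103.6  46.7] 80.0
side seated 0 [ 0.6494 -0.178 ] 355 z 0.1178 ((645.0172119140625, -179.33824157714844), (48.886436462402344, 49.41957473754883), 3.118001699447632)
lin [ 0.03  0.03 22.98] turn 0.001 tcp [ 0.4063 -0.2491  0.2478] yaw -163.2 t 32.5 F [ 0.   0.1 -0.7] op 0.065 gf 0.0 q6 2.16
```

```bash
python3 -m handwheel '[{"linear":[-0.1,0.1,5],"turn":0},{"linear":[-0.1,0.1,10],"turn":0},{"linear":[-0.1,0.1,15],"turn":0},{"linear":[-0.1,0.1,19],"turn":0},{"linear":[-0.1,0.1,22],"turn":0},{"linear":[-0.1,0.1,23],"turn":0},{"linear":[-0.1,0.1,23],"turn":0},{"linear":[-0.1,0.1,23],"turn":0}]' 6.5 20
python3 -m handwheel '[{"linear":[0,0,0],"turn":0},{"linear":[0,0,0],"turn":0},{"linear":[0,0,0],"turn":0},{"linear":[0,0,0],"turn":0},{"linear":[0,0,0],"turn":0},{"linear":[0,0,-2],"turn":0},{"linear":[0,0,-6],"turn":0},{"linear":[0,0,-10],"turn":0}]' 4.2 20
python3 -m handwheel '[{"linear":[-4,-2.5,0],"turn":0},{"linear":[-8,-5,0],"turn":0},{"linear":[-12,-7.5,0],"turn":0},{"linear":[-16,-10,0],"turn":0},{"linear":[-20,-12.5,0],"turn":0},{"linear":[-24,-15,0],"turn":0},{"linear":[-25.9,-16.7,0],"turn":0},{"linear":[-25.9,-16.7,0],"turn":0}]'
python3 -m handwheel '[{"linear":[0,0,0],"turn":-0.14},{"linear":[0,0,0],"turn":-0.28},{"linear":[0,0,0],"turn":-0.42},{"linear":[0,0,0],"turn":-0.56},{"linear":[0,0,0],"turn":-0.7},{"linear":[0,0,0],"turn":-0.84},{"linear":[0,0,0],"turn":-0.98},{"linear":[0,0,0],"turn":-1.12}]'
python3 -m handwheel '[{"linear":[0,0,0],"turn":-0.14},{"linear":[0,0,0],"turn":-0.24},{"linear":[0,0,0],"turn":-0.24},{"linear":[0,0,0],"turn":-0.24},{"linear":[0,0,0],"turn":-0.24},{"linear":[0,0,0],"turn":-0.24},{"linear":[0,0,0],"turn":-0.24},{"linear":[0,0,0],"turn":-0.24}]'
python3 go.py .4908 .0475 .0225 -85.4; python3 tilt.py
```

```text
time: 33.35
tcp_pos: [0.4056, -0.2488, 0.0188]
tool_rot: [[0.288, -0.958, 0.001], [-0.958, -0.288, -0.001], [0.001, -0.001, -1.0]]
contact_force: [-0.0, -0.3, 1.5]
opening: 0.0648
gripper_force: 0.0
time: 34.15
tcp_pos: [0.4049, -0.2482, 0.1196]
tool_rot: [[0.288, -0.958, -0.0], [-0.958, -0.288, 0.0], [-0.0, 0.0, -1.0]]
contact_force: [0.4, -0.7, -0.8]
opening: 0.0457
gripper_force: 21.5
time: 34.95
tcp_pos: [0.4888, 0.0334, 0.1162]
tool_rot: [[0.311, -0.95, 0.008], [-0.95, -0.31, 0.039], [-0.035, -0.02, -0.999]]
contact_force: [-0.4, 0.0, -1.3]
opening: 0.046
gripper_force: 21.5
time: 35.75
tcp_pos: [0.4876, 0.0305, 0.116]
tool_rot: [[0.991, -0.133, 0.007], [-0.133, -0.99, 0.039], [0.001, -0.039, -0.999]]
contact_force: [-0.6, 0.0, -1.1]
opening: 0.0459
gripper_force: 21.6
time: 36.55
tcp_pos: [0.4878, 0.0322, 0.1156]
tool_rot: [[0.995, 0.103, 0.006], [0.102, -0.994, 0.039], [0.01, -0.038, -0.999]]
contact_force: [0.3, -0.7, -1.0]
opening: 0.046
gripper_force: 21.6
lin [ 0.36 -1.13  9.37] turn 0.023 tcp [0.4878 0.0322 0.1156] yaw -84.1 t 36.5 F [ 0.3 -0.7 -1. ] op 0.046 gf 21.6 q6 1.33
tilt down deg 0.1 n 22934 of 22956 ends rel tcp mm (fwd,up) [[-6.8, 26.9], [79.1, 26.8]] t 36.6 tcp [0.4878 0.0322 0.1156] F [-0.1  1.2 -1.4]
```

```bash
python3 -m handwheel '[{"linear":[0.36,-1.1,3],"turn":0.023},{"linear":[0.36,-1.1,6],"turn":0.023},{"linear":[0.36,-1.1,8.5],"turn":0.023},{"linear":[0.36,-1.1,9.3],"turn":0.023},{"linear":[0.36,-1.1,9.3],"turn":0.023},{"linear":[0.36,-1.1,9.3],"turn":0.023},{"linear":[0.36,-1.1,9.3],"turn":0.023},{"linear":[0.6,-1.1,9.3],"turn":0.023}]'
python3 -m handwheel '[{"linear":[0.2,0,0],"turn":0},{"linear":[0.4,0,0],"turn":0},{"linear":[0.6,0,0],"turn":0},{"linear":[0.6,0,0],"turn":0},{"linear":[0.6,0,0],"turn":0},{"linear":[0.6,0,0],"turn":0},{"linear":[0.6,0,0],"turn":0},{"linear":[0.6,0,0],"turn":0}]'
python3 tilt.py; python3 go.py .4908 .0475 .0225 -85.4
```

```text
time: 37.4
tcp_pos: [0.4935, 0.0473, 0.0242]
tool_rot: [[0.997, 0.08, 0.008], [0.08, -0.996, 0.039], [0.011, -0.038, -0.999]]
contact_force: [0.0, -0.4, -1.4]
opening: 0.0461
gripper_force: 21.5
time: 38.2
tcp_pos: [0.4987, 0.0479, 0.0231]
tool_rot: [[0.997, 0.08, 0.005], [0.08, -0.996, 0.039], [0.008, -0.039, -0.999]]
contact_force: [-5.1, -1.0, -0.0]
opening: 0.0457
gripper_force: 21.7
tilt down deg 0.1 n 22940 of 22965 ends rel tcp mm (fwd,up) [[-6.8, 26.9], [79.1, 26.8]] t 38.25 tcp [0.4987 0.0479 0.0232] F [-4.9 -0.7  0.1]
lin [-0.79 -0.02  0.06] turn 0.0 tcp [0.4987 0.0479 0.0232] yaw -85.4 t 38.2 F [-4.9 -0.7  0.1] op 0.046 gf 21.7 q6 1.35
```

```bash
python3 -m handwheel '[{"linear":[0.4,0,-0.3],"turn":0},{"linear":[0.5,0,-1.0],"turn":0},{"linear":[0.7,0,-1.7],"turn":0},{"linear":[1.0,0,-2.4],"turn":0},{"linear":[1.3,0,-3.0],"turn":0},{"linear":[1.7,0,-3.6],"turn":0},{"linear":[2.2,0,-4.2],"turn":0},{"linear":[2.7,0,-4.7],"turn":0}]'
python3 tilt.py
```

```text
time: 39.05
tcp_pos: [0.5264, 0.0482, 0.0711]
tool_rot: [[0.997, 0.08, 0.007], [0.08, -0.996, 0.039], [0.01, -0.038, -0.999]]
contact_force: [-3.3, 0.0, -1.5]
opening: 0.0458
gripper_force: 21.0
tilt down deg 29.5 n 22314 of 22960 ends rel tcp mm (fwd,up) [[-5.1, 29.4], [75.5, -16.3]] t 39.1 tcp [0.5273 0.0482 0.0717] F [-4.8 -0.3  1.4]
```

```bash
python3 -m handwheel '[{"linear":[0.7,0,-0.3],"turn":0},{"linear":[1.3,0,-0.7],"turn":0},{"linear":[2.0,0,-1.1],"turn":0},{"linear":[2.7,0,-1.45],"turn":0},{"linear":[3.4,0,-1.65],"turn":0},{"linear":[4.1,0,-1.85],"turn":0},{"linear":[4.8,0,-2.0],"turn":0},{"linear":[5.5,0,-2.1],"turn":0}]'
python3 tilt.py
python3 -m handwheel '[{"linear":[0.5,0,0],"turn":0},{"linear":[1.0,0,0],"turn":0},{"linear":[1.5,0,0],"turn":0},{"linear":[2.0,0,0],"turn":0},{"linear":[2.6,0,0],"turn":0},{"linear":[3.2,0,0],"turn":0},{"linear":[3.8,0,0.1],"turn":0},{"linear":[4.2,0,0.2],"turn":0}]'
python3 tilt.py
```

```text
time: 39.9
tcp_pos: [0.5811, 0.0518, 0.0919]
tool_rot: [[0.997, 0.08, 0.006], [0.08, -0.996, 0.039], [0.009, -0.038, -0.999]]
contact_force: [-3.9, -0.7, -2.5]
opening: 0.0457
gripper_force: 21.2
tilt down deg 65.3 n 16830 of 22963 ends rel tcp mm (fwd,up) [[-0.1, 35.8], [50.3, -74.0]] t 39.95 tcp [0.5822 0.0518 0.0921] F [-2.8  1.1 -0.4]
time: 40.75
tcp_pos: [0.623, 0.0552, 0.0906]
tool_rot: [[0.997, 0.08, 0.006], [0.08, -0.996, 0.039], [0.01, -0.038, -0.999]]
contact_force: [-2.1, 0.5, 5.5]
opening: 0.0456
gripper_force: 22.1
tilt down deg 78.2 n 13573 of 22957 ends rel tcp mm (fwd,up) [[4.5, 36.1], [27.1, -71.7]] t 40.8 tcp [0.6233 0.0552 0.0905] F [-1.4 -0.5  5.5]
```

Same behaviour. Press down/forward, release to settle, and check.

```bash
python3 -m handwheel '[{"linear":[0.4,0,0.1],"turn":0},{"linear":[0.8,0,0.2],"turn":0},{"linear":[1.0,0,0.3],"turn":0},{"linear":[1.1,0,0.3],"turn":0},{"linear":[1.1,0,0.3],"turn":0},{"linear":[1.1,0,0.3],"turn":0},{"linear":[1.1,0,0.3],"turn":0},{"linear":[1.1,0,0.3],"turn":0}]'
python3 tilt.py
python3 -m handwheel '[{"linear":[0,0,0],"turn":0},{"linear":[0,0,0],"turn":0},{"linear":[0,0,0],"turn":0},{"linear":[0,0,0],"turn":0},{"linear":[0,0,0],"turn":0},{"linear":[0,0,0],"turn":0},{"linear":[0,0,0],"turn":0},{"linear":[0,0,0],"turn":0}]' 5.2
python3 pegs.py;python3 go.py .6355 .0592 .0868 -85.4
```

```text
time: 41.6
tcp_pos: [0.6334, 0.0562, 0.0874]
tool_rot: [[0.997, 0.08, 0.006], [0.08, -0.996, 0.039], [0.01, -0.038, -0.999]]
contact_force: [-1.9, -0.2, 1.7]
opening: 0.0459
gripper_force: 22.0
tilt down deg 85.2 n 11682 of 22966 ends rel tcp mm (fwd,up) [[7.2, 35.8], [15.9, -68.4]] t 41.65 tcp [0.6334 0.0562 0.0874] F [-0.3 -0.5  1.4]
time: 42.45
tcp_pos: [0.6334, 0.0562, 0.0875]
tool_rot: [[0.997, 0.08, 0.006], [0.08, -0.996, 0.039], [0.009, -0.039, -0.999]]
contact_force: [0.5, 0.1, 1.1]
opening: 0.0523
gripper_force: 0.1
tcp [0.63338245 0.05615023 0.08746308]
peg 0 [ 0.6493 -0.178 ] 0 
peg 1 [ 0.6417 -0.0833] 636 [array([640. , -82.3]), np.float64(10.0)]
peg 2 [0.6341 0.0113] 560 [array([636.8,  16.6]), np.float64(16.3)]
peg 3 [0.6265 0.106 ] 835 [array([625.4, 106. ]), np.float64(10.1)]
can top 10585 [[0.6126, 0.0385, 0.1162], [0.6513, 0.0738, 0.1199]]
knob 0 
lin [ 0.23 -0.28  0.08] turn -0.0 tcp [0.6334 0.0562 0.0875] yaw -85.4 t 42.5 F [0.2 0.4 0.1] op 0.0519 gf 0.1 q6 1.42
```

```bash
python3 -m handwheel '[{"linear":[0,0,0],"turn":0},{"linear":[0,0,0],"turn":0},{"linear":[0,0,0],"turn":0},{"linear":[0,0,0],"turn":0},{"linear":[0,0,0],"turn":0},{"linear":[0,0,-3],"turn":0},{"linear":[0,0,-7.6],"turn":0},{"linear":[0,0,-7.6],"turn":0}]' 4.2 30
python3 -m handwheel '[{"linear":[0.2,4,-0.1],"turn":0},{"linear":[0.2,8,-0.2],"turn":0},{"linear":[0.2,12,-0.3],"turn":0},{"linear":[0.2,14,-0.4],"turn":0},{"linear":[0.2,14,-0.4],"turn":0},{"linear":[0.2,14,-0.4],"turn":0},{"linear":[0.2,14,-0.4],"turn":0},{"linear":[0.2,14,-0.4],"turn":0}]'
python3 go.py .642 -.0845 .0885 -85.4
```

```text
time: 43.3
tcp_pos: [0.6349, 0.053, 0.1686]
tool_rot: [[0.997, 0.08, 0.014], [0.08, -0.996, 0.039], [0.017, -0.037, -0.999]]
contact_force: [0.3, -0.7, -0.4]
opening: 0.0453
gripper_force: 33.1
time: 44.1
tcp_pos: [0.6461, -0.0849, 0.162]
tool_rot: [[0.997, 0.082, 0.006], [0.081, -0.996, 0.039], [0.009, -0.039, -0.999]]
contact_force: [0.0, 0.1, -1.0]
opening: 0.0459
gripper_force: 33.0
lin [-0.47  0.21  7.35] turn 0.001 tcp [ 0.6461 -0.0849  0.162 ] yaw -85.3 t 44.1 F [ 0.   0.1 -1. ] op 0.0459 gf 33.0 q6 1.21
```

```bash
python3 -m handwheel '[{"linear":[-0.45,0,0],"turn":0},{"linear":[-0.45,0,0],"turn":0},{"linear":[-0.45,0,1],"turn":0},{"linear":[-0.45,0.05,3],"turn":0},{"linear":[-0.45,0.15,5],"turn":0},{"linear":[-0.45,0.2,6.5],"turn":0},{"linear":[-0.45,0.2,7.3],"turn":0},{"linear":[-0.45,0.2,7.3],"turn":0}]'
python3 -m handwheel '[{"linear":[0,0,0],"turn":0},{"linear":[0,0,0],"turn":0},{"linear":[0,0,0],"turn":0},{"linear":[0,0,0],"turn":0},{"linear":[0,0,-2],"turn":0},{"linear":[0,0,-6],"turn":0},{"linear":[0,0,-11],"turn":0},{"linear":[0,0,-14],"turn":0}]' 5.6
python3 chk.py .4215 .0565 .018 -10.2
```

```text
time: 44.9
tcp_pos: [0.6422, -0.0855, 0.0883]
tool_rot: [[0.997, 0.08, 0.006], [0.08, -0.996, 0.04], [0.009, -0.039, -0.999]]
contact_force: [0.0, -0.3, -0.7]
opening: 0.0455
gripper_force: 32.6
time: 45.7
tcp_pos: [0.6419, -0.0915, 0.2326]
tool_rot: [[0.997, 0.08, 0.01], [0.08, -0.996, 0.038], [0.013, -0.037, -0.999]]
contact_force: [-0.0, 0.1, 0.1]
opening: 0.0564
gripper_force: 0.0
wristB 115 z 0.0464 [452.8 134.6] [ 9.  19.6] 48.3
sceneB 491 z 0.0459 [429.2  90.5] [100.6  51.5] 79.4
scene seated 0 [ 0.6494 -0.178 ] 301 z 0.1185 ((647.9287719726562, -179.76580810546875), (49.88711166381836, 49.106197357177734), 5.215900897979736)
scene seated 1 [ 0.6418 -0.0833] 308 z 0.1184 ((637.4730224609375, -84.57574462890625), (48.83171844482422, 47.39076614379883), 3.6415750980377197)
sideB 490 z 0.0457 [427.1  91.2] [102.7  47.2] 79.5
side seated 0 [ 0.6494 -0.178 ] 355 z 0.1178 ((645.57421875, -179.0674591064453), (49.801395416259766, 49.89349365234375), 3.4319770336151123)
side seated 1 [ 0.6418 -0.0833] 295 z 0.1177 ((635.0044555664062, -84.15084075927734), (51.83416748046875, 48.656124114990234), 5.294369697570801)
lin [-21.06 -15.71  21.63] turn -1.312 tcp [ 0.6418 -0.0914  0.2311] yaw -85.4 t 45.9 F [ 0.  -0.7 -0.2] op 0.0561 gf 0.0 q6 1.21
```

```bash
python3 -m handwheel '[{"linear":[-3.5,-3.5,0],"turn":0},{"linear":[-7,-7,0],"turn":0},{"linear":[-10.5,-10.5,0],"turn":0},{"linear":[-14,-14,0],"turn":0},{"linear":[-17,-17,0],"turn":0},{"linear":[-19.9,-19.9,2],"turn":0},{"linear":[-19.9,-19.9,5],"turn":0},{"linear":[-19.9,-19.9,5],"turn":0}]' 6.5
python3 -m handwheel '[{"linear":[0,0,0],"turn":-0.14},{"linear":[0,0,0],"turn":-0.28},{"linear":[0,0,0],"turn":-0.42},{"linear":[0,0,0],"turn":-0.56},{"linear":[0,0,0],"turn":-0.7},{"linear":[0,0,0],"turn":-0.84},{"linear":[0,0,0],"turn":-0.98},{"linear":[0,0,0],"turn":-1.12}]'
python3 -m handwheel '[{"linear":[0,0,0],"turn":-0.14},{"linear":[0,0,0],"turn":-0.19},{"linear":[0,0,0],"turn":-0.19},{"linear":[0,0,0],"turn":-0.19},{"linear":[0,0,0],"turn":-0.19},{"linear":[0,0,0],"turn":-0.19},{"linear":[0,0,0],"turn":-0.19},{"linear":[0,0,0],"turn":-0.19}]' 6.5 20
python3 - <<'E'
from h import *
from cans import obb
from go import go
c=read_camera('wrist');a=cloud(c).reshape(-1,3)[c['z_map'].ravel()>0];obb(a,.428,.0915,'wristB')
go(.428,.0915,.019,-10.2)
print(np.round(read_state()['tool_rot'],3).tolist())
E
```

```text
time: 46.65
tcp_pos: [0.4251, 0.0936, 0.182]
tool_rot: [[0.997, 0.081, 0.0], [0.081, -0.996, 0.039], [0.003, -0.039, -0.999]]
contact_force: [0.1, 0.1, -0.2]
opening: 0.065
gripper_force: 0.0
time: 47.45
tcp_pos: [0.4279, 0.0925, 0.185]
tool_rot: [[0.358, 0.934, 0.006], [0.933, -0.358, 0.039], [0.039, -0.009, -0.999]]
contact_force: [0.9, -0.3, -0.6]
opening: 0.0649
gripper_force: 0.0
time: 48.25
tcp_pos: [0.4274, 0.0931, 0.1847]
tool_rot: [[0.18, 0.984, 0.006], [0.983, -0.18, 0.039], [0.04, -0.001, -0.999]]
contact_force: [-0.2, 0.6, 0.5]
opening: 0.0647
gripper_force: 0.0
wristB 6976 z 0.0461 [427.5  91.9] [98.5 46.7] 79.7
lin [-0.8   0.11 16.55] turn -0.003 tcp [0.4274 0.0931 0.1847] yaw -10.4 t 48.3 F [ 0.2 -0.4 -0. ] op 0.0649 gf 0.0 q6 0.18
[[0.18, 0.984, 0.006], [0.983, -0.18, 0.039], [0.04, -0.001, -0.999]]
```

```bash
python3 -m handwheel '[{"linear":[-0.2,0.05,5],"turn":0},{"linear":[-0.4,0.05,10],"turn":0},{"linear":[-0.6,0.05,14],"turn":0},{"linear":[-0.75,0.05,16.4],"turn":0},{"linear":[-0.75,0.05,16.4],"turn":0},{"linear":[-0.75,0.05,16.4],"turn":0},{"linear":[-0.75,0.05,16.4],"turn":0},{"linear":[-0.75,0.05,16.4],"turn":0}]'
python3 -m handwheel '[{"linear":[0,0,0],"turn":0},{"linear":[0,0,0],"turn":0},{"linear":[0,0,0],"turn":0},{"linear":[0,0,0],"turn":0},{"linear":[0,0,0],"turn":0},{"linear":[0,0,-1],"turn":0},{"linear":[0,0,-3],"turn":0},{"linear":[0,0,-5],"turn":0}]' 4.2 20
python3 -m handwheel '[{"linear":[0,4,0],"turn":0},{"linear":[0,7,0],"turn":0},{"linear":[-1,9,0],"turn":0.14},{"linear":[-2.3,10.4,0],"turn":0.28},{"linear":[-2.3,10.4,0],"turn":0.42},{"linear":[-2.3,10.4,0],"turn":0.56},{"linear":[-2.3,10.4,0],"turn":0.7},{"linear":[-2.3,10.4,0],"turn":0.84}]'
python3 -m handwheel '[{"linear":[0,0,0],"turn":0.14},{"linear":[0,0,0],"turn":0.28},{"linear":[0,0,0],"turn":0.42},{"linear":[0,0,0],"turn":0.468},{"linear":[0,0,0],"turn":0.468},{"linear":[0,0,0],"turn":0.468},{"linear":[0,0,0],"turn":0.468},{"linear":[0,0,0],"turn":0.468}]'
python3 go.py .5267 .0504 .021 -85.4
```

```text
time: 49.1
tcp_pos: [0.4282, 0.0921, 0.0219]
tool_rot: [[0.179, 0.984, 0.009], [0.983, -0.18, 0.039], [0.04, 0.002, -0.999]]
contact_force: [0.5, 0.3, 0.4]
opening: 0.0649
gripper_force: 0.0
time: 49.9
tcp_pos: [0.4269, 0.09, 0.0715]
tool_rot: [[0.18, 0.984, 0.006], [0.983, -0.18, 0.039], [0.039, -0.001, -0.999]]
contact_force: [0.4, -0.6, -1.6]
opening: 0.0457
gripper_force: 22.0
time: 50.7
tcp_pos: [0.5252, 0.0486, 0.0702]
tool_rot: [[0.855, 0.518, 0.006], [0.517, -0.855, 0.039], [0.026, -0.03, -0.999]]
contact_force: [0.2, -0.1, -1.3]
opening: 0.0458
gripper_force: 22.1
time: 51.5
tcp_pos: [0.5254, 0.0487, 0.0696]
tool_rot: [[0.997, 0.083, 0.006], [0.083, -0.996, 0.039], [0.01, -0.038, -0.999]]
contact_force: [0.4, -0.5, 0.0]
opening: 0.0462
gripper_force: 22.1
lin [0.1  0.03 4.86] turn 0.003 tcp [0.5254 0.0487 0.0696] yaw -85.2 t 51.5 F [ 0.4 -0.5  0. ] op 0.0462 gf 22.1 q6 1.38
```

```bash
python3 -m handwheel '[{"linear":[0,0,2],"turn":0},{"linear":[0,0,4],"turn":0},{"linear":[0,0,4.8],"turn":0},{"linear":[0,0,4.8],"turn":0},{"linear":[0,0,4.8],"turn":0},{"linear":[0,0,4.8],"turn":0},{"linear":[0,0,4.8],"turn":0},{"linear":[0,0,4.8],"turn":0}]'
python3 -m handwheel '[{"linear":[0,0,0],"turn":0},{"linear":[0,0,0],"turn":0},{"linear":[0,0,0],"turn":0},{"linear":[0,0,0.2],"turn":0},{"linear":[-1.2,0,0.3],"turn":0},{"linear":[-2.4,0,0.3],"turn":0},{"linear":[-3.5,0,0.3],"turn":0},{"linear":[-3.5,0,0.3],"turn":0}]' 6
python3 -m handwheel '[{"linear":[0,0,0],"turn":0},{"linear":[0,0,0],"turn":0},{"linear":[0,0,0],"turn":0},{"linear":[0,0,0],"turn":0},{"linear":[0,0,0],"turn":0},{"linear":[0,0,-0.4],"turn":0},{"linear":[0,0,-0.4],"turn":0},{"linear":[0,0,-0.4],"turn":0}]' 4.2 20
python3 tilt.py; python3 go.py .4987 .0479 .0231 -85.4
```

```text
time: 52.3
tcp_pos: [0.5258, 0.0505, 0.0216]
tool_rot: [[0.997, 0.082, 0.006], [0.082, -0.996, 0.039], [0.01, -0.038, -0.999]]
contact_force: [0.6, 1.7, -1.5]
opening: 0.046
gripper_force: 37.4
time: 53.1
tcp_pos: [0.4893, 0.0479, 0.0182]
tool_rot: [[0.997, 0.082, 0.005], [0.082, -0.996, 0.039], [0.008, -0.039, -0.999]]
contact_force: [0.6, -0.5, -0.5]
opening: 0.0604
gripper_force: 0.0
time: 53.9
tcp_pos: [0.4911, 0.0477, 0.0222]
tool_rot: [[0.997, 0.082, 0.007], [0.082, -0.996, 0.039], [0.01, -0.038, -0.999]]
contact_force: [0.3, 0.9, -1.0]
opening: 0.0464
gripper_force: 21.1
tilt down deg 0.6 n 22904 of 22951 ends rel tcp mm (fwd,up) [[-6.0, 27.9], [79.2, 27.0]] t 53.95 tcp [0.491  0.0477 0.0222] F [ 0.6  0.8 -2.3]
lin [ 0.77  0.04 -0.09] turn 0.002 tcp [0.491  0.0477 0.0222] yaw -85.3 t 54.0 F [ 0.6  0.8 -2.3] op 0.0462 gf 21.1 q6 1.34
```

```bash
python3 -m handwheel '[{"linear":[0.2,0,0],"turn":0},{"linear":[0.4,0,0],"turn":0},{"linear":[0.6,0,0],"turn":0},{"linear":[0.8,0,0],"turn":0},{"linear":[0.85,0,0],"turn":0},{"linear":[0.85,0,0],"turn":0},{"linear":[0.85,0,0],"turn":0},{"linear":[0.85,0,0],"turn":0}]'
python3 -m handwheel '[{"linear":[0.4,0,-0.3],"turn":0},{"linear":[0.5,0,-1.0],"turn":0},{"linear":[0.7,0,-1.7],"turn":0},{"linear":[1.0,0,-2.4],"turn":0},{"linear":[1.3,0,-3.0],"turn":0},{"linear":[1.7,0,-3.6],"turn":0},{"linear":[2.2,0,-4.2],"turn":0},{"linear":[2.7,0,-4.7],"turn":0}]'
python3 tilt.py
```

```text
time: 54.75
tcp_pos: [0.4988, 0.0485, 0.0222]
tool_rot: [[0.997, 0.082, 0.005], [0.082, -0.996, 0.039], [0.009, -0.039, -0.999]]
contact_force: [-3.8, -0.0, -0.7]
opening: 0.0466
gripper_force: 21.2
time: 55.55
tcp_pos: [0.5264, 0.0488, 0.0701]
tool_rot: [[0.997, 0.082, 0.007], [0.082, -0.996, 0.039], [0.01, -0.038, -0.999]]
contact_force: [-3.4, 0.1, -2.5]
opening: 0.0459
gripper_force: 20.9
tilt down deg 30.7 n 22219 of 22954 ends rel tcp mm (fwd,up) [[-4.6, 30.1], [75.1, -17.2]] t 55.6 tcp [0.5274 0.0488 0.0708] F [-3.8 -0.7  0.3]
```

```bash
python3 -m handwheel '[{"linear":[0.7,0,-0.3],"turn":0},{"linear":[1.3,0,-0.7],"turn":0},{"linear":[2.0,0,-1.1],"turn":0},{"linear":[2.7,0,-1.45],"turn":0},{"linear":[3.4,0,-1.65],"turn":0},{"linear":[4.1,0,-1.85],"turn":0},{"linear":[4.8,0,-2.0],"turn":0},{"linear":[5.5,0,-2.1],"turn":0}]'
python3 -m handwheel '[{"linear":[0.5,0,0],"turn":0},{"linear":[1.0,0,0],"turn":0},{"linear":[1.5,0,0],"turn":0},{"linear":[2.0,0,0],"turn":0},{"linear":[2.6,0,0],"turn":0},{"linear":[3.2,0,0],"turn":0},{"linear":[3.8,0,0.1],"turn":0},{"linear":[4.2,0,0.2],"turn":0}]'
python3 -m handwheel '[{"linear":[0.4,0,0.1],"turn":0},{"linear":[0.8,0,0.2],"turn":0},{"linear":[1.0,0,0.3],"turn":0},{"linear":[1.1,0,0.3],"turn":0},{"linear":[1.1,0,0.3],"turn":0},{"linear":[1.1,0,0.3],"turn":0},{"linear":[1.1,0,0.3],"turn":0},{"linear":[1.1,0,0.3],"turn":0}]'
python3 tilt.py
```

```text
time: 56.4
tcp_pos: [0.5812, 0.0525, 0.091]
tool_rot: [[0.997, 0.082, 0.006], [0.082, -0.996, 0.039], [0.01, -0.038, -0.999]]
contact_force: [-4.3, -0.0, 0.7]
opening: 0.0459
gripper_force: 21.2
time: 57.2
tcp_pos: [0.623, 0.056, 0.0895]
tool_rot: [[0.997, 0.082, 0.006], [0.082, -0.996, 0.039], [0.01, -0.038, -0.999]]
contact_force: [-2.5, 0.0, 4.0]
opening: 0.0461
gripper_force: 21.8
time: 58.0
tcp_pos: [0.6334, 0.057, 0.0865]
tool_rot: [[0.997, 0.082, 0.006], [0.082, -0.996, 0.039], [0.01, -0.039, -0.999]]
contact_force: [-1.2, 0.3, 1.2]
opening: 0.0457
gripper_force: 21.7
tilt down deg 86.8 n 11209 of 22955 ends rel tcp mm (fwd,up) [[8.0, 35.6], [13.8, -67.4]] t 58.05 tcp [0.6334 0.057  0.0865] F [-0.3  0.6  1.2]
```

```bash
python3 -m handwheel '[{"linear":[0,0,0],"turn":0},{"linear":[0,0,0],"turn":0},{"linear":[0,0,0],"turn":0},{"linear":[0,0,0],"turn":0},{"linear":[0,0,0],"turn":0},{"linear":[0,0,0],"turn":0},{"linear":[0,0,0],"turn":0},{"linear":[0,0,0],"turn":0}]' 5.2
python3 pegs.py
python3 -m handwheel '[{"linear":[0,0,0],"turn":0},{"linear":[0,0,0],"turn":0},{"linear":[0,0,0],"turn":0},{"linear":[0,0,0],"turn":0},{"linear":[0,0,0],"turn":0},{"linear":[0,0,-3],"turn":0},{"linear":[0,0,-7.6],"turn":0},{"linear":[0,0,-7.6],"turn":0}]' 4.2 30
python3 -m handwheel '[{"linear":[-0.3,3,-0.1],"turn":0},{"linear":[-0.3,4.5,-0.1],"turn":0},{"linear":[-0.3,4.5,-0.1],"turn":0},{"linear":[-0.3,4.5,-0.1],"turn":0},{"linear":[-0.3,4.5,-0.1],"turn":0},{"linear":[-0.3,4.5,-0.1],"turn":0},{"linear":[-0.3,4.5,-0.1],"turn":0},{"linear":[-0.3,4.5,-0.1],"turn":0}]'
python3 go.py .635 .010 .0872 -85.4
```

```text
time: 58.85
tcp_pos: [0.6334, 0.057, 0.0865]
tool_rot: [[0.997, 0.082, 0.006], [0.082, -0.996, 0.039], [0.01, -0.038, -0.999]]
contact_force: [-0.0, 0.8, -0.6]
opening: 0.0522
gripper_force: 0.2
tcp [0.63344274 0.05700881 0.08648601]
peg 0 [ 0.6493 -0.178 ] 0 
peg 1 [ 0.6417 -0.0833] 79 [array([648.6, -68.4]), np.float64(12.2)]
peg 2 [0.6341 0.0113] 635 [array([636.8,  16.5]), np.float64(16.2)]
peg 3 [0.6265 0.106 ] 788 [array([626. , 106.2]), np.float64(9.6)]
can top 9699 [[0.6134, 0.0394, 0.116], [0.6488, 0.0746, 0.1198]]
knob 0 
time: 59.7
tcp_pos: [0.635, 0.0538, 0.1675]
tool_rot: [[0.997, 0.082, 0.014], [0.082, -0.996, 0.039], [0.017, -0.037, -0.999]]
contact_force: [0.7, -0.4, -0.9]
opening: 0.0458
gripper_force: 33.2
time: 60.5
tcp_pos: [0.6336, 0.0093, 0.1616]
tool_rot: [[0.997, 0.083, 0.006], [0.082, -0.996, 0.039], [0.009, -0.039, -0.999]]
contact_force: [0.6, 0.4, -2.0]
opening: 0.0459
gripper_force: 33.1
lin [0.07 0.23 7.44] turn 0.002 tcp [0.6336 0.0093 0.1616] yaw -85.3 t 60.5 F [ 0.6  0.4 -2. ] op 0.0459 gf 33.1 q6 1.35
```

```bash
python3 -m handwheel '[{"linear":[0.2,0,0],"turn":0},{"linear":[0.2,0,0],"turn":0},{"linear":[0.2,0,1],"turn":0},{"linear":[0.2,0.05,3],"turn":0},{"linear":[0.2,0.15,5],"turn":0},{"linear":[0.2,0.2,6.5],"turn":0},{"linear":[0.2,0.2,7.35],"turn":0},{"linear":[0.2,0.2,7.35],"turn":0}]'
python3 -m handwheel '[{"linear":[0,0,0],"turn":0},{"linear":[0,0,0],"turn":0},{"linear":[0,0,0],"turn":0},{"linear":[0,0,0],"turn":0},{"linear":[0,0,-2],"turn":0},{"linear":[0,0,-6],"turn":0},{"linear":[0,0,-11],"turn":0},{"linear":[0,0,-16],"turn":0}]' 5.6
python3 -m handwheel '[{"linear":[-3,0,0],"turn":0},{"linear":[-6,0,0],"turn":0},{"linear":[-6,0,0],"turn":0},{"linear":[-6,0,0],"turn":0},{"linear":[-6,0,0],"turn":0},{"linear":[-6,0,0],"turn":0},{"linear":[-6,0,0],"turn":0},{"linear":[-6,0,0],"turn":0}]' 4.5
python3 chk.py .703 -.031 .163 -85.4
python3 - <<'E'
from h import *
c=read_camera('side');save(c,'s6.png')
for n in ['wrist']:
    c=read_camera(n);save(c,'w6.png');a=cloud(c).reshape(-1,3)[c['z_map'].ravel()>0]
    q=a[(a[:,2]>.165)&(a[:,2]<.2)&(np.hypot(a[:,0]-.703,a[:,1]+.031)<.03)];print('knob',len(q),cv2.minEnclosingCircle((q[:,:2]*1000).astype(np.float32)) if len(q) else '')
    for d in spot_point(c,'bar_knob')[:1]: print(d['confidence'],onplane(c,*d['point'],.16))
E
```

```text
time: 61.3
tcp_pos: [0.6362, 0.0102, 0.0874]
tool_rot: [[0.997, 0.082, 0.006], [0.082, -0.996, 0.039], [0.009, -0.039, -0.999]]
contact_force: [0.3, -0.8, -1.1]
opening: 0.0456
gripper_force: 33.1
time: 62.1
tcp_pos: [0.6349, 0.0037, 0.2498]
tool_rot: [[0.997, 0.082, 0.006], [0.082, -0.996, 0.039], [0.009, -0.039, -0.999]]
contact_force: [1.5, 0.2, 0.1]
opening: 0.0557
gripper_force: 0.0
time: 62.9
tcp_pos: [0.5757, -0.0012, 0.2472]
tool_rot: [[0.997, 0.082, 0.006], [0.082, -0.996, 0.039], [0.009, -0.039, -0.999]]
contact_force: [0.3, 0.3, -0.1]
opening: 0.0451
gripper_force: 0.0
scene seated 0 [ 0.6494 -0.178 ] 301 z 0.1182 ((647.1154174804688, -179.14886474609375), (48.16567611694336, 47.22880554199219), 4.78915548324585)
scene seated 1 [ 0.6418 -0.0833] 313 z 0.1182 ((637.6084594726562, -84.43760681152344), (47.9184684753418, 48.56538772583008), 3.5545694828033447)
scene seated 2 [0.6342 0.0113] 327 z 0.1184 ((628.9266967773438, 10.021272659301758), (50.68586349487305, 47.6456184387207), 4.97879695892334)
side seated 0 [ 0.6494 -0.178 ] 355 z 0.1178 ((645.4852905273438, -179.61044311523438), (49.9704704284668, 48.23887252807617), 3.3736205101013184)
side seated 1 [ 0.6418 -0.0833] 291 z 0.1177 ((634.8870239257812, -84.83942413330078), (48.88678741455078, 49.27471160888672), 5.462841987609863)
side seated 2 [0.6342 0.0113] 250 z 0.1177 ((625.7034301757812, 10.474180221557617), (48.23002243041992, 52.269813537597656), 4.8833465576171875)
lin [12.38  4.34  8.39] turn 0.002 tcp [ 0.5755 -0.0012  0.2473] yaw -85.3 t 63.0 F [0.1 1.  0.2] op 0.0448 gf 0.0 q6 1.33
knob 1671 ((700.3643188476562, -30.96182632446289), 11.018510818481445)
0.68 [ 0.70063227 -0.03075789  0.16      ]
```

View pics/s6.png

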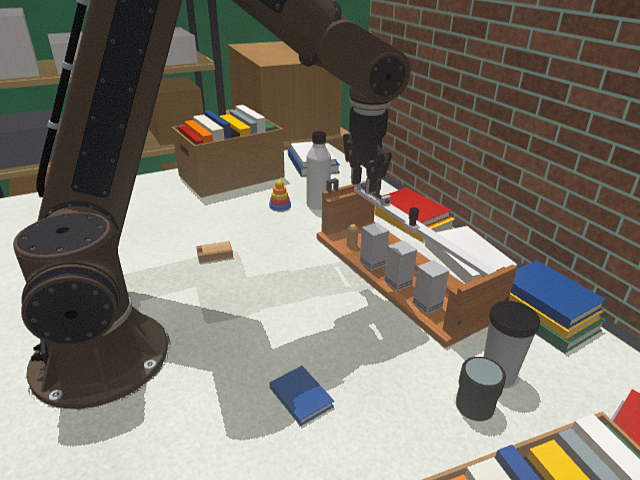

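```bash
python3 -m handwheel '[{"linear":[4,1.5,1],"turn":0},{"linear":[8,3,2],"turn":0},{"linear":[12.1,4.3,3],"turn":0},{"linear":[12.1,4.3,3],"turn":0},{"linear":[12.1,4.3,3],"turn":0},{"linear":[12.1,4.3,3],"turn":0},{"linear":[12.1,4.3,3],"turn":0},{"linear":[12.1,4.3,3],"turn":0}]' 4.5 40
python3 go.py .7005 -.031 .163 -85.4
```

```text
time: 64.0
tcp_pos: [0.6993, -0.0327, 0.218]
tool_rot: [[0.997, 0.082, 0.007], [0.082, -0.996, 0.039], [0.011, -0.038, -0.999]]
contact_force: [0.0, 0.0, -0.7]
opening: 0.0452
gripper_force: 0.0
lin [0.07 0.05 5.5 ] turn 0.002 tcp [ 0.6993 -0.0327  0.218 ] yaw -85.3 t 64.0 F [ 0.   0.  -0.7] op 0.0452 gf 0.0 q6 1.32
```

```bash
python3 -m handwheel '[{"linear":[0.1,0,2],"turn":0},{"linear":[0.1,0,4],"turn":0},{"linear":[0.1,0,5.5],"turn":0},{"linear":[0.1,0,5.5],"turn":0},{"linear":[0.1,0,5.5],"turn":0},{"linear":[0.1,0,5.5],"turn":0},{"linear":[0.1,0,5.5],"turn":0},{"linear":[0.1,0,5.5],"turn":0}]'
python3 -m handwheel '[{"linear":[0,0,0],"turn":0},{"linear":[0,0,0],"turn":0},{"linear":[0,0,0],"turn":0},{"linear":[0,0,0],"turn":0},{"linear":[0,0,0],"turn":0},{"linear":[0,0,0],"turn":0},{"linear":[0,0,0],"turn":0},{"linear":[0,0,0],"turn":0}]' 1.6 40
python3 -m handwheel '[{"linear":[-1.5,0,0],"turn":0},{"linear":[-3,0,0],"turn":0},{"linear":[-4.5,0,0],"turn":0},{"linear":[-6,0,0],"turn":0},{"linear":[-7,0,0],"turn":0},{"linear":[-7.4,0,0],"turn":0},{"linear":[-7.5,0,0],"turn":0},{"linear":[-7.5,0,0],"turn":0}]'
```

```text
time: 64.8
tcp_pos: [0.7013, -0.0308, 0.1627]
tool_rot: [[0.997, 0.082, 0.007], [0.082, -0.996, 0.039], [0.01, -0.038, -0.999]]
contact_force: [0.5, 0.3, -0.1]
opening: 0.0448
gripper_force: 0.0
time: 65.6
tcp_pos: [0.7012, -0.0307, 0.1625]
tool_rot: [[0.997, 0.082, 0.007], [0.082, -0.996, 0.039], [0.01, -0.038, -0.999]]
contact_force: [-2.3, 1.5, 4.8]
opening: 0.0202
gripper_force: 39.5
time: 66.4
tcp_pos: [0.627, -0.0364, 0.1624]
tool_rot: [[0.997, 0.082, 0.009], [0.082, -0.996, 0.039], [0.012, -0.039, -0.999]]
contact_force: [-0.2, 4.3, 10.4]
opening: 0.0203
gripper_force: 40.7
```

```bash
python3 -m handwheel '[{"linear":[-0.1,0,0],"turn":0},{"linear":[-0.2,0,0],"turn":0},{"linear":[-0.3,0,0],"turn":0},{"linear":[-0.3,0,0],"turn":0},{"linear":[-0.3,0,0],"turn":0},{"linear":[-0.3,0,0],"turn":0},{"linear":[-0.3,0,0],"turn":0},{"linear":[-0.3,0,0],"turn":0}]'
python3 -m handwheel '[{"linear":[0.2,0,0],"turn":0},{"linear":[0.2,0,0],"turn":0},{"linear":[0.2,0,0],"turn":0},{"linear":[0.2,0,-2],"turn":0},{"linear":[0.2,0,-6],"turn":0},{"linear":[0.2,-5,-6],"turn":0},{"linear":[0.2,-10,-6],"turn":0},{"linear":[0.2,-10,-6],"turn":0}]' 4
python3 - <<'E'
from h import *
from go import go
c=read_camera('wrist');a=cloud(c).reshape(-1,3)[c['z_map'].ravel()>0]
for p,lo in [((.627,.109),.183),((.6286,-.0367),.165)]:
    q=a[(a[:,2]>lo)&(a[:,2]<.2)&(np.hypot(a[:,0]-p[0],a[:,1]-p[1])<.02)];print(len(q),cv2.minEnclosingCircle((q[:,:2]*1000).astype(np.float32)) if len(q) else '')
go(.627,.1095,.174,-85.4)
E
```

```text
time: 67.2
tcp_pos: [0.6262, -0.0366, 0.1625]
tool_rot: [[0.997, 0.082, 0.014], [0.081, -0.996, 0.039], [0.017, -0.038, -0.999]]
contact_force: [12.9, 7.1, 3.3]
opening: 0.0208
gripper_force: 39.9
time: 68.0
tcp_pos: [0.6158, 0.0648, 0.2256]
tool_rot: [[0.996, 0.086, 0.006], [0.086, -0.996, 0.04], [0.01, -0.039, -0.999]]
contact_force: [0.4, -0.7, -0.4]
opening: 0.0403
gripper_force: 0.0
683 ((624.5769653320312, 110.30819702148438), 7.250129222869873)
1418 ((625.994140625, -36.487396240234375), 11.319315910339355)
lin [ 1.43 -4.37  5.32] turn 0.005 tcp [0.6162 0.0627 0.2253] yaw -85.1 t 68.0 F [-0.3 -0.3  0.4] op 0.0399 gf 0.0 q6 1.44
```

```bash
python3 -m handwheel '[{"linear":[1.3,-4.4,0],"turn":0},{"linear":[1.3,-4.4,0],"turn":0},{"linear":[1.3,-4.4,1],"turn":0},{"linear":[1.3,-4.4,3],"turn":0},{"linear":[1.3,-4.4,5.2],"turn":0},{"linear":[1.3,-4.4,5.2],"turn":0},{"linear":[1.3,-4.4,5.2],"turn":0},{"linear":[1.3,-4.4,5.2],"turn":0}]' 4 30
python3 -m handwheel '[{"linear":[0,0,0],"turn":0},{"linear":[0,0,0],"turn":0},{"linear":[0,0,0],"turn":0},{"linear":[0,0,0],"turn":0},{"linear":[0,0,0],"turn":0},{"linear":[0,0,0],"turn":0},{"linear":[0,0,0],"turn":0},{"linear":[0,0,0],"turn":0}]' 0.8 30
python3 go.py .626 .110 .174 -85.4
```

```text
time: 68.85
tcp_pos: [0.6268, 0.1065, 0.1758]
tool_rot: [[0.997, 0.081, 0.007], [0.081, -0.996, 0.039], [0.011, -0.038, -0.999]]
contact_force: [-0.5, 0.5, 0.7]
opening: 0.04
gripper_force: 0.0
time: 69.65
tcp_pos: [0.6265, 0.1106, 0.1765]
tool_rot: [[0.997, 0.083, 0.008], [0.082, -0.996, 0.044], [0.012, -0.043, -0.999]]
contact_force: [-2.0, 21.9, 4.8]
opening: 0.0132
gripper_force: 29.8
lin [-0.06  0.07  0.24] turn 0.003 tcp [0.6265 0.1106 0.1765] yaw -85.3 t 69.7 F [-2.  21.9  4.8] op 0.0132 gf 29.8 q6 1.51
```

```bash
python3 -m handwheel '[{"linear":[0,-1,0],"turn":0},{"linear":[0,-2,0],"turn":0},{"linear":[0,-3,0.1],"turn":0},{"linear":[0,-3.8,0.15],"turn":0},{"linear":[0,-4.1,0.15],"turn":0},{"linear":[0,-4.1,0.15],"turn":0},{"linear":[0,-4.1,0.15],"turn":0},{"linear":[0,-4.1,0.15],"turn":0}]'
```

```text
time: 70.45
tcp_pos: [0.6237, 0.1464, 0.1763]
tool_rot: [[0.997, 0.082, 0.008], [0.082, -0.996, 0.036], [0.011, -0.035, -0.999]]
contact_force: [-0.6, -14.6, 10.0]
opening: 0.0127
gripper_force: 30.2
```

Stop reached after 36 mm of travel. Release, rise, back off, and check.

```bash
python3 -m handwheel '[{"linear":[0,0.2,0],"turn":0},{"linear":[0,0.2,0],"turn":0},{"linear":[0,0.2,0],"turn":0},{"linear":[0,0.2,-2],"turn":0},{"linear":[0,0.2,-6],"turn":0},{"linear":[0,0.2,-10],"turn":0},{"linear":[-5,0.2,-13],"turn":0},{"linear":[-8,0.2,-13],"turn":0}]' 3.5
python3 -m handwheel '[{"linear":[0,0,0],"turn":0},{"linear":[0,0,0],"turn":0},{"linear":[0,0,0],"turn":0},{"linear":[0,0,0],"turn":0},{"linear":[0,0,0],"turn":0},{"linear":[0,0,0],"turn":0},{"linear":[0,0,0],"turn":0},{"linear":[0,0,0],"turn":0}]'
python3 chk.py .6 .1 .3
python3 - <<'E'
from h import *
c=read_camera('wrist');save(c,'w9.png');a=cloud(c).reshape(-1,3)[c['z_map'].ravel()>0]
for p,lo in [((.6245,.145),.183),((.6286,-.0367),.165)]:
    q=a[(a[:,2]>lo)&(a[:,2]<.2)&(np.hypot(a[:,0]-p[0],a[:,1]-p[1])<.02)];print(len(q),cv2.minEnclosingCircle((q[:,:2]*1000).astype(np.float32)) if len(q) else '')
E
```

```text
time: 71.25
tcp_pos: [0.5422, 0.1348, 0.3066]
tool_rot: [[0.997, 0.082, 0.01], [0.082, -0.996, 0.04], [0.014, -0.039, -0.999]]
contact_force: [0.2, 0.0, 0.7]
opening: 0.0351
gripper_force: 0.0
time: 72.05
tcp_pos: [0.5428, 0.1345, 0.304]
tool_rot: [[0.997, 0.082, 0.006], [0.082, -0.996, 0.039], [0.009, -0.038, -0.999]]
contact_force: [-0.4, -0.9, 0.1]
opening: 0.035
gripper_force: 0.0
scene seated 0 [ 0.6494 -0.178 ] 120 z 0.1181 ((659.5557861328125, -177.84861755371094), (62.02516555786133, 44.55425262451172), 59.93012619018555)
scene seated 1 [ 0.6418 -0.0833] 117 z 0.1183 ((637.348388671875, -78.74247741699219), (49.65888214111328, 56.58399963378906), 4.409568786621094)
scene seated 2 [0.6342 0.0113] 127 z 0.1184 ((629.0682983398438, 8.935821533203125), (49.31423568725586, 74.806884765625), 7.391346454620361)
side seated 0 [ 0.6494 -0.178 ] 173 z 0.1178 ((630.3983764648438, -183.0169677734375), (23.3216552734375, 65.5691146850586), 9.108715057373047)
side seated 1 [ 0.6418 -0.0833] 165 z 0.1178 ((621.5753173828125, -85.66488647460938), (22.730758666992188, 66.38480377197266), 7.233365058898926)
side seated 2 [0.6342 0.0113] 138 z 0.1177 ((613.48095703125, 12.93467903137207), (23.225101470947266, 67.08595275878906), 2.939460039138794)
lin [5.42 3.92 0.32] turn 0.0 tcp [0.5427 0.1345 0.3042] yaw -85.3 t 72.2 F [ 0.2 -1.7  0.5] op 0.0346 gf 0.0 q6 1.58
362 ((621.4926147460938, 145.56591796875), 6.9725341796875)
996 ((625.6522827148438, -36.24586868286133), 11.2669095993042)
```

View pics/w9.png

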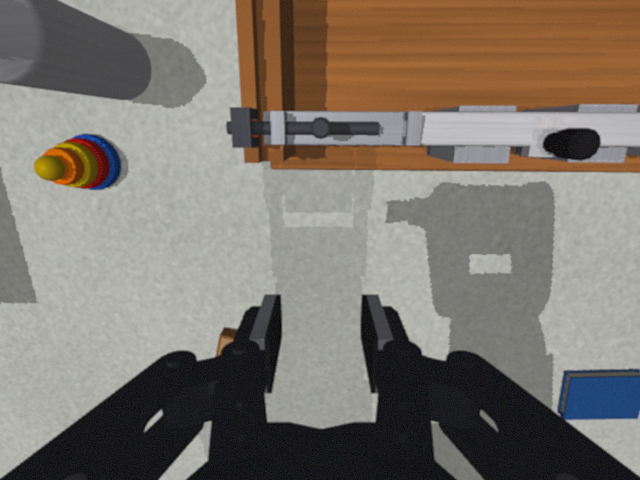

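The picture shows the bolt through the keeper at (235,128), the bar over the cans, and the robot clear of everything.

```bash
python3 -c "
from station import *
print(close_job())"
```

```text
the job is handed in; nothing more can be done
None
```

The job is handed in: all three canisters found are upside down on pegs 0–2, the bar is fully forward, the bolt is home in its keeper, and no other goods were moved; the judge returned no verdict, so this rests on my own camera checks.

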